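# Pack the wide specimen case and check every case's catch for the courier

### The arm

A 6-joint arm with a two-finger parallel gripper is mounted at the origin on the work surface. World frame = base frame: x ahead of the robot, y to its left, z up, the work surface at z = 0. Lengths are in m, angles in rad, forces in N, time in s.
With the tool pointing down it reaches from about 0.25 to 0.725 m from the base axis. Payload 4 kg.
Tool frame: the origin (TCP) lies on the centre line of the jaws, within the pads' length; the fingertips stand 14 mm ahead of it and the grasp point (between the pads) lies 5 mm behind it; z points along the fingers, x is the direction in which the jaws open and shut, and the axes are right-handed (so a half turn about z gives the same grasp; the last joint's range is limited). The gripper opens to 85 mm and grips with 20 to 120 N. Pads are 22 mm wide; open, the fingers measure 114 mm over their backs; the gripper's body (76 mm by 85 mm) begins 54 mm behind the grasp point. The pads swing forward as they close: fully open they stand 13 mm farther back than shut.
Start: joints at [-1.294, 0.241, 0.005, 1.335, 0, 1.571], TCP at [0.137, -0.481, 0.245] pointing down, gripper open.
Joint ranges: [-2.72, 2.72], [-1.05, 1.87], [-1.09, 1.28], [-1.99, 2.15], [-1.42, 1.44], [-3.14, 3.14]. Speed limits (rad/s): [2.79, 2.79, 3.14, 3.14, 3.14, 3.14].

### API

Orientations are given as a unit quaternion [x, y, z, w].
In Python, from workcell import bot gives the robot as it stands.
- The arm moves only by the tool play_rows, never from a script. Its argument "motion" is a list of rows, each an object with "fingers": the closure, from -1 (fully open) to 1 (shut), so that 0 is half open; "translation": the shift along the tool's x, y, z in cm, a list of three; "roll": the turn about the tool's z in degrees. A call has 1 to 20 rows; each row is the pose to reach, as a shift and turn from the pose commanded when the call began, along the tool's axes at that moment; what a row does not reach only later rows make up. A row lasts 1/12 s, in which the tool goes at most 41.7 mm and 7.16 degrees, less where a joint would pass 70% of its speed; a pose out of reach is approached as far as the arm can. A call with a gripper value outside its range is refused whole. The fingers move at their own pace and stop on an object; the grip force is fixed at half the most. Time passes only in rows, so rows that repeat a pose let the fingers close. It gives the time, the measured TCP pose, the force and the opening at its end, in the units of the state.
- bot.get_obs(): the state, without advancing time (a new reading comes with each control period).
- bot.camera(name): name is "scene" or "side" or "wrist"; returns a dict with "pixels" (384x512x3 uint8, red, green, blue), "intrinsics" (3x3 intrinsics, pixels), "world_to_cam" (4x4, takes a point from world to camera coordinates). Camera axes: x right, y down, z forward; pixel columns grow to the right and rows downward; lengths in m; the calibration is good to about 2 mm. A picture is of the moment at which its call begins. There is no depth.
- bot.job_done(): hands the job in, once; it reports no verdict.
The state is a dict: "clock": time; "joint_pos": joint angles; "joint_vel": joint speeds; "tau": joint torques, N m; "eef_pos": TCP position; "tool_rot": TCP orientation; "ft_force": force on the tool from outside, world axes, zero at the start; "ft_torque": the same for the moment, N m; "grip_width": finger opening in m.
Only numpy, scipy, OpenCV 4.12 (cv2) and the standard library are available. Lean on these libraries where they do the work, as an engineer would, in place of code of your own. Each camera call takes 0.05 s, during which the arm holds its last target. There are 200 camera calls.

### The job

Seat each tube cassette from the bench flat in a pocket of its own in the open wide case, then close that lid and press it until its catch snaps. After that check all four cases one by one from the robot's left to its right, the wide one first: pinch each lid's orange grip and tug it firmly upward, and press any lid that lifts back down until it snaps shut. Do not disturb the tube rack and the jar that stand on either side.

Things in the scene. Friction and masses are not known exactly. Their poses are not given: they have to be found in the camera images.
- case0: base of the wide specimen case, leftmost of the four as the robot sees them, grey, fixed to the bench, 120 (its x, front to back) x 190 (y) x 45 high, lid open at the start. Origin: centre of its underside, z up, x to the hinge side. Its dark foam insert, flush with the rim, has three equal pockets side by side, 62 apart
- pocket1 (a point): centre of the floor of the wide case's left pocket. Each pocket is 89 (case x) x 41 (case y) and 12 deep, its floor 33 above the bench, sharp-edged; a seated cassette stands 14 proud of the foam and 26 clear of its neighbour
- pocket2 (a point): the same point of the middle pocket
- pocket3 (a point): the same point of the right pocket
- case1: base of a small specimen case, second from the left, fixed to the bench, 120 (x) x 100 (y) x 45 high, lid down; origin and axes as for case0. Latched or not, the small cases look almost alike from outside
- case2: another small case, third from the left, like case1
- case3: another small case, rightmost, like case1
- lid0: teal lid of case0, a hollow shell 120 x 190 x 28 high, 180 g. Origin and axes as told for lid1. Open (up to 1.75 rad, at its stop) it leans back and stays; brought forward of about 1.1 rad it sinks by its own weight in 1 to 2 s onto its catch, not yet latched. Shut, it clears seated cassettes by 10
- lid1: teal lid of case1, a shell 120 x 100 x 28 high, 120 g. Origin: on its hinge, the middle of the back top edge of the base (45 up, 60 behind the case's centre); axes as the case's when shut; opens about its y, front edge up and back. Tilt of its z = opening angle: 0 latched (up to 0.01 when tugged), 0.02 to 0.055 when it only rests on its catch. Swings freely, damped
- lid2: the lid of case2, like lid1
- lid3: the lid of case3, like lid1
- grip0 (a point): middle of the top face of the orange grip on lid0: an upright fin on top of the lid near its front edge (its centre 20 behind that edge), 32 long (case x), 14 thick (case y), 20 tall: pinch it side to side from above. It turns with the lid: pull along the arc about the hinge, or a tight grip resists the turning by up to 10 N. Top 93 above the bench when latched, 6 more when resting on the catch
- grip1 (a point): the same point of the same grip on lid1
- grip2 (a point): the same point on lid2
- grip3 (a point): the same point on lid3
- catch0: yellow sprung catch at the middle of the front face of case0, 26 wide, standing 20 out from the face. Not to be handled: it yields outward by itself as the lid is pressed down past it, then snaps over the lid's ridge. About 5 to 8 N down on the grip snaps it in; it holds a latched lid firmly against a tug (5 to 15 N is plenty). Origin: on the front face at rim height
- catch1: the same catch on case1
- catch2: the same catch on case2
- catch3: the same catch on case3
- cassette1: tube cassette: light blue rigid tray 84 (its x) x 36 (its y) x 26 high, three red-capped tubes lying inside below its rim, 60 to 130 g, flat on the bench. Origin: centre of its underside. Cassettes are alike and fit any pocket either way round; two or three are there
- cassette2: another cassette like cassette1
- cassette3: another cassette like cassette1
- jar: small specimen jar with a red cap, 56 across, 62 high, on the right of the bench; leave alone
- rack_b: white foam rack of red-capped tubes, 108 x 84 x 88 high, left of the wide case; leave alone

How it is judged:
By the outcome, as a careful person would: the job done as asked, in the order asked, and still so for the second after the job is handed in, with the robot touching nothing.
Of cassette1, cassette2, cassette3 only 2 to 3 are there at a start; the rules pass over those that are not, and their reading is None.
At some moment in a run one of cassette1, cassette2, cassette3 may be knocked a few centimetres aside while the robot is not near it.
Once in a run the grip may slacken for a moment while it holds something.
It also fails if it takes over 210 s, if anything falls off the work surface, if the arm or the gripper's body presses on something with over 40 N, if the wrist force passes 120 N, or if a joint passes its speed limit or range.

## Working session

There is one attempt and no reset: what is moved stays moved. The work goes in short steps, Python scripts to look and compute and a tool call to move; the robot and the scene stay as the last step left them, time stands still between calls to the robot, and variables do not carry over. Pictures are saved under pics/ and viewed, about 12 in all and at most 16, crops included, and the job is handed in when it is done.

Besides the shell and the picture viewer there is one more tool, called after "Emit:" as name(argument=value, ...), one argument or row to a line, values as JSON. play_rows: Moves the arm, as the interface text tells. Its arguments: {"type":"object","properties":{"motion":{"type":"array","items":{"type":"object","properties":{"fingers":{"type":"number"},"translation":{"type":"array","items":{"type":"number"}},"roll":{"type":"number"}}}}},"required":["motion"]}

```bash
ls; mkdir -p pics; python3 - <<'E'
from workcell import bot
import cv2,numpy as np
o=bot.get_obs(); print({k:np.round(v,3).tolist() for k,v in o.items()})
for n in ["scene","side"]:
    c=bot.camera(n); cv2.imwrite(f"pics/{n}0.png",cv2.resize(c["pixels"][:,:,::-1],None,fx=1.5,fy=1.5)); print(n,c["intrinsics"].tolist(),np.round(c["world_to_cam"],4).tolist())
E
```

```text
pics
{'clock': 0.0, 'joint_pos': [-1.294, 0.241, 0.004, 1.335, -0.0, 1.571], 'joint_vel': [-0.002, 0.002, 0.001, -0.001, 0.0, -0.001], 'tau': [0.001, -37.232, 25.241, 0.017, 0.0, 0.0], 'eef_pos': [0.136, -0.48, 0.244], 'tool_rot': [0.798, -0.603, -0.001, -0.001], 'ft_force': [0.387, -0.683, -0.132], 'ft_torque': [-0.03, -0.032, -0.056], 'grip_width': 0.085}
scene [[476.8726960335801, 0.0, 257.4987995623751], [0.0, 476.8726960335801, 200.86369677924264], [0.0, 0.0, 1.0]] [[0.4845, 0.8748, 0.0025, -0.287], [0.7382, -0.4073, -0.5378, -0.3633], [-0.4694, 0.2625, -0.8431, 1.6875], [0.0, 0.0, 0.0, 1.0]]
side [[453.01777280093074, 0.0, 263.30757808440035], [0.0, 453.01777280093074, 185.43700681960038], [0.0, 0.0, 1.0]] [[0.9997, -0.0159, -0.0178, -0.5289], [-0.0237, -0.5801, -0.8142, 0.1027], [0.0026, 0.8144, -0.5803, 1.3856], [0.0, 0.0, 0.0, 1.0]]
```

View pics/scene0.png

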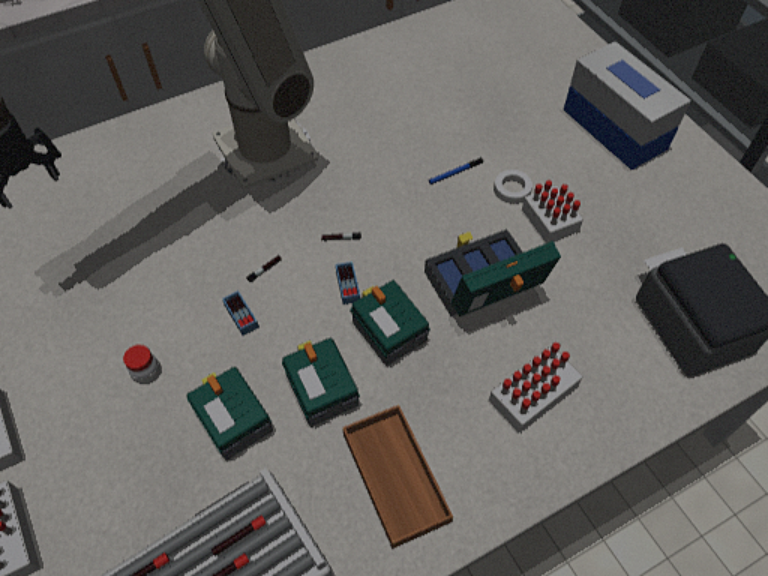

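View pics/side0.png

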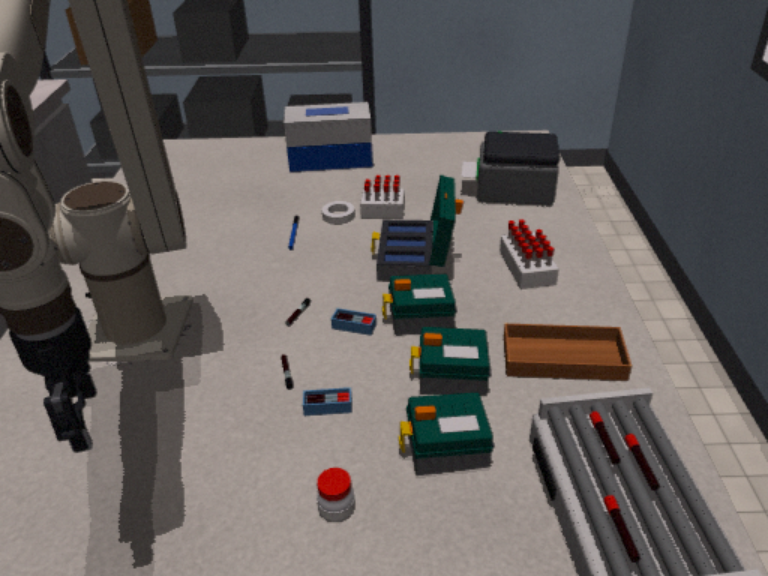

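Two cassettes are on the bench (scene picture, about (240,312) and (347,283)). The wide case is open at (495,265), and three small lids are down with grips at (376,294), (309,350) and (213,383). I'll fit box models to the colour masks.

```bash
cat > h.py <<'E'
import cv2,numpy as np
from scipy.optimize import minimize
from scipy.spatial.transform import Rotation as R
from workcell import bot
def proj(c,P):
    q=np.c_[np.atleast_2d(P),np.ones(len(np.atleast_2d(P)))]@c["world_to_cam"].T
    p=q[:,:3]@c["intrinsics"].T
    return p[:,:2]/p[:,2:]
def ray(c,uv,z):
    T=np.linalg.inv(c["world_to_cam"]);d=T[:3,:3]@np.linalg.inv(c["intrinsics"])@[uv[0],uv[1],1]
    o=T[:3,3];return o+d*(z-o[2])/d[2]
def tri(cs,uvs):
    A=[];b=[]
    for c,uv in zip(cs,uvs):
        T=np.linalg.inv(c["world_to_cam"]);d=T[:3,:3]@np.linalg.inv(c["intrinsics"])@[uv[0],uv[1],1];d/=np.linalg.norm(d)
        M=np.eye(3)-np.outer(d,d);A.append(M);b.append(M@T[:3,3])
    return np.linalg.lstsq(np.vstack(A),np.hstack(b),rcond=None)[0]
def hsv(c): return cv2.cvtColor(c["pixels"],cv2.COLOR_RGB2HSV)
RNG={"orange":((8,150,90),(18,255,255)),"yellow":((22,150,90),(32,255,255)),"teal":((75,120,20),(95,255,255)),"blue":((98,60,50),(115,255,255))}
def blobs(c,col,amin=15,close=0):
    m=cv2.inRange(hsv(c),*RNG[col])
    if close: m=cv2.morphologyEx(m,cv2.MORPH_CLOSE,np.ones((close,close)))
    n,l,s,ce=cv2.connectedComponentsWithStats(m)
    return [(ce[i],s[i],(l==i).astype(np.uint8)) for i in range(1,n) if s[i][4]>=amin]
def boxpts(lo,hi): return np.array([[x,y,z] for x in(lo[0],hi[0]) for y in(lo[1],hi[1]) for z in(lo[2],hi[2])])
def hullmask(uv,shape=(384,512),S=4):
    m=np.zeros((shape[0]*S,shape[1]*S),np.uint8)
    cv2.fillConvexPoly(m,cv2.convexHull(np.round((uv+.5)*S).astype(np.int32)),1);return m
def maskhull(b,S=4):
    ys,xs=np.nonzero(b)
    p=np.vstack([np.c_[xs+dx,ys+dy] for dx in(-.5,.5) for dy in(-.5,.5)])
    return hullmask(p)
def fit(cs,masks,model,x0,step):
    def f(x):
        e=0
        for c,m in zip(cs,masks):
            h=hullmask(proj(c,model(x)));e+=1-(h&m).sum()/max(1,(h|m).sum())
        return e
    s=np.vstack([x0]+[np.array(x0)+np.eye(len(x0))[i]*step[i] for i in range(len(x0))])
    r=minimize(f,x0,method="Nelder-Mead",options=dict(initial_simplex=s,xatol=1e-4,fatol=1e-4,maxiter=400))
    return r.x,r.fun
E
python3 - <<'E'
from h import *
import pickle
C={n:bot.camera(n) for n in("scene","side","wrist")}
pickle.dump(C,open("c0.pkl","wb"))
cv2.imwrite("pics/wrist0.png",C["wrist"]["pixels"][:,:,::-1])
for n in("scene","side"):
    for col,a,cl in(("orange",10,0),("yellow",8,0),("teal",200,0),("blue",40,5)):
        print(n,col,[(b[0].round(1).tolist(),b[1].tolist()) for b in blobs(C[n],col,a,cl)])
w=np.linalg.inv(C["wrist"]["world_to_cam"]);print(w.round(3),C["wrist"]["intrinsics"])
E
```

```text
scene orange [([341.2, 175.6], [338, 174, 7, 4, 11]), ([345.3, 186.2], [343, 183, 6, 7, 29]), ([252.1, 195.1], [248, 191, 9, 9, 44]), ([206.4, 233.6], [203, 228, 8, 12, 51]), ([142.3, 255.3], [138, 250, 9, 12, 55])]
scene yellow [([309.8, 158.1], [306, 155, 9, 7, 36]), ([244.6, 194.0], [242, 192, 6, 5, 12]), ([200.5, 230.8], [199, 230, 4, 3, 8])]
scene teal [([340.3, 177.9], [308, 161, 66, 36, 700]), ([260.2, 210.3], [234, 187, 51, 51, 929]), ([213.7, 250.1], [188, 226, 50, 54, 1053]), ([152.0, 270.6], [125, 245, 54, 56, 1097])]
scene blue [([421.8, 52.4], [404, 40, 36, 26, 366]), ([381.7, 65.5], [376, 59, 13, 20, 77]), ([405.4, 83.2], [388, 68, 35, 34, 164]), ([433.3, 96.3], [422, 86, 27, 20, 93]), ([299.6, 115.1], [287, 109, 26, 13, 77]), ([334.4, 166.4], [327, 160, 16, 14, 136]), ([316.7, 173.6], [309, 167, 17, 15, 147]), ([299.9, 182.8], [292, 173, 16, 24, 205]), ([231.3, 188.0], [224, 175, 16, 26, 242]), ([159.9, 208.2], [149, 194, 22, 26, 206])]
side orange [([305.7, 134.2], [304, 133, 5, 4, 15]), ([267.5, 187.5], [263, 186, 11, 5, 39]), ([374.5, 233.7], [337, 216, 83, 28, 1276
[... 503 characters left out ...]
44, 30, 855]), ([302.7, 236.6], [280, 218, 46, 36, 1150]), ([299.2, 284.1], [271, 261, 57, 45, 1592])]
side blue [([217.7, 73.8], [204, 71, 28, 6, 123]), ([219.7, 104.2], [191, 95, 58, 20, 924]), ([194.8, 156.9], [192, 149, 6, 18, 49]), ([271.0, 152.5], [258, 151, 26, 4, 100]), ([270.8, 161.7], [257, 160, 27, 5, 114]), ([268.9, 172.0], [256, 170, 27, 5, 134]), ([234.3, 213.8], [221, 206, 30, 17, 348]), ([217.1, 268.1], [202, 259, 32, 18, 392])]
[[ 0.273 -0.928 -0.255  0.201]
 [-0.962 -0.264 -0.07  -0.464]
 [-0.002  0.265 -0.964  0.374]
 [ 0.     0.     0.     1.   ]] [[315.8687252    0.         260.01155993]
 [  0.         315.8687252  184.21692684]
 [  0.           0.           1.        ]]
```

```bash
python3 - <<'E'
from h import *
import pickle
C=pickle.load(open("c0.pkl","rb"));cs=[C["scene"],C["side"]]
def near(n,col,uv,cl=0):
    return min(blobs(C[n],col,10,cl),key=lambda b:np.hypot(*(b[0]-uv)))
print("pairs")
og={0:((345.3,186.2),(305.7,134.2)),1:((252.1,195.1),(267.5,187.5)),2:((206.4,233.6),(287.9,224.2)),3:((142.3,255.3),(282.8,273.1))}
for k,v in og.items(): print("grip",k,tri(cs,v).round(4))
for k,v in {0:((309.8,158.1),(250,156.6)),1:((244.6,194),(257.4,198.4)),2:((200.5,230.8),(276,234.5))}.items(): print("catch",k,tri(cs,v).round(4))
Rz=lambda a:R.from_euler("z",a).as_matrix()
B=boxpts([-.042,-.018,0],[.042,.018,.026])
cas=lambda x:B@Rz(x[2]).T+[x[0],x[1],0]
for nm,a,b in(("A",(159.9,208.2),(217.1,268.1)),("B",(231.3,188),(234.3,213.8))):
    m=[maskhull(near("scene","blue",a,5)[2]),maskhull(near("side","blue",b,5)[2])]
    p=tri(cs,(a,b))
    print("cas",nm,p.round(3),*[x for x in min((fit(cs,m,cas,[p[0],p[1],y],[.01,.01,.2]) for y in(-.3,.3)),key=lambda r:r[1])])
def lid(W):
    L=boxpts([-.12,-W/2,0],[0,W/2,.028])
    # x: case centre x,y,yaw,opening
    return lambda x:(L@R.from_euler("y",x[3]).as_matrix().T+[.06,0,.045])@Rz(x[2]).T+[x[0],x[1],0]
for k,a,b in((0,(340,178),(294.7,146.3)),(1,(260,210),(281,198)),(2,(213.7,250),(302.7,236.6)),(3,(152,270.6),(299,284))):
    m=[maskhull(near("scene","teal",a)[2]),maskhull(near("side","teal",b)[2])]
    p=tri(cs,(a,b));M=lid(.19 if k==0 else .1)
    best=min((fit(cs,m,M,[p[0]-(.06 if k==0 else 0),p[1],y,1.7 if k==0 else .02],[.01,.01,.1,.1 if k==0 else .02]) for y in(-.2,.2)),key=lambda r:r[1])
    print("lid",k,p.round(3),best)
E
```

```text
pairs
grip 0 [0.6742 0.2288 0.1504]
grip 1 [0.5438 0.0091 0.0958]
grip 2 [ 0.5936 -0.1586  0.0954]
grip 3 [ 0.571  -0.3339  0.0956]
catch 0 [0.4892 0.2413 0.0602]
catch 1 [0.5123 0.0011 0.0633]
catch 2 [ 0.5617 -0.1643  0.0652]
cas A [ 0.404 -0.23   0.011] [ 0.40484192 -0.22930864  0.05961797] 0.1672961181558612
cas B [ 0.442 -0.009  0.013] [ 0.44393067 -0.00821905 -0.28372066] 0.18550254460803128
lid 0 [0.632 0.248 0.104] (array([ 0.5522195 ,  0.23957245, -0.05632478,  1.74906784]), np.float64(0.45320071606660195))
lid 1 [0.581 0.014 0.055] (array([0.58156181, 0.010127  , 0.08258822, 0.00900538]), np.float64(0.10383563260782236))
lid 2 [ 0.631 -0.159  0.054] (array([ 0.63143861, -0.1626808 , -0.05521631,  0.01446417]), np.float64(0.09647369449581011))
lid 3 [ 0.607 -0.33   0.056] (array([ 0.60737463, -0.33079177,  0.11190877, -0.0075866 ]), np.float64(0.10459670658353581))
```

View pics/wrist0.png

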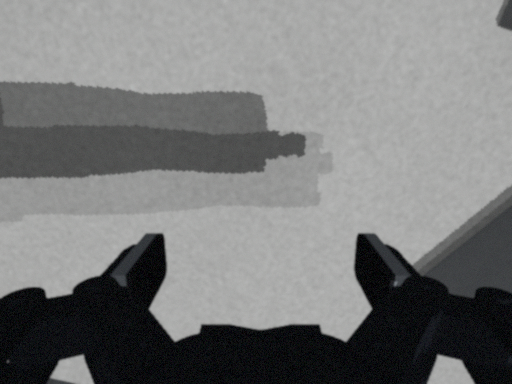

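The wrist picture shows only bench, so I'll hover over cassette A. I'll use jaw yaw of about +93°, which keeps the camera on the robot's side.

```bash
cat >> h.py <<'E'
def plan(x,y,z,yaw):
    o=bot.get_obs();r=R.from_quat(o["tool_rot"]).as_matrix()
    d=r.T@(np.array([x,y,z])-o["eef_pos"])*100
    cur=np.degrees(np.arctan2(r[1,0],r[0,0]));roll=-((yaw-cur+180)%360-180)
    print("shift cm",d.round(2).tolist(),"roll",round(roll,1),"curyaw",round(cur,2))
def st():
    o=bot.get_obs();r=R.from_quat(o["tool_rot"]).as_matrix()
    print("t",o["clock"],"p",np.round(o["eef_pos"],4),"yaw",np.degrees(np.arctan2(r[1,0],r[0,0])).round(2),"tilt",r[:,2].round(3),"F",np.round(o["ft_force"],1),"w",round(float(o["grip_width"]),4))
E
python3 -c "
from h import *
plan(.40,-.22,.245,93.4)"
```

```text
shift cm [-17.88, -32.47, 0.0] roll -167.5 curyaw -74.14
```

Emit:
play_rows(
  motion=[
    {"translation": [-1,-2,0],"roll": -7,"fingers": -1},
    {"translation": [-2,-4,0],"roll": -14,"fingers": -1},
    {"translation": [-3,-6,0],"roll": -21,"fingers": -1},
    {"translation": [-4,-8,0],"roll": -28,"fingers": -1},
    {"translation": [-5,-10,0],"roll": -35,"fingers": -1},
    {"translation": [-6,-12,0],"roll": -42,"fingers": -1},
    {"translation": [-7,-14,0],"roll": -49,"fingers": -1},
    {"translation": [-8,-16,0],"roll": -56,"fingers": -1},
    {"translation": [-9,-18,0],"roll": -63,"fingers": -1},
    {"translation": [-10,-20,0],"roll": -70,"fingers": -1},
    {"translation": [-11,-22,0],"roll": -77,"fingers": -1},
    {"translation": [-12,-24,0],"roll": -84,"fingers": -1},
    {"translation": [-13,-26,0],"roll": -91,"fingers": -1},
    {"translation": [-14,-28,0],"roll": -98,"fingers": -1},
    {"translation": [-15,-30,0],"roll": -105,"fingers": -1},
    {"translation": [-16,-31,0],"roll": -112,"fingers": -1},
    {"translation": [-17,-32,0],"roll": -119,"fingers": -1},
    {"translation": [-17.9,-32.5,0],"roll": -126,"fingers": -1},
    {"translation": [-17.9,-32.5,0],"roll": -133,"fingers": -1},
    {"translation": [-17.9,-32.5,0],"roll": -140,"fingers": -1},
  ],
)

```text
clock: 1.92
eef_pos: [0.4005, -0.2192, 0.2452]
tool_rot: [0.837, 0.547, -0.0, -0.0]
ft_force: [0.0, -0.3, 0.2]
grip_width: 0.0852
```

```bash
python3 -c "
from h import *
st();plan(.40,-.22,.245,93.4)"
```

```text
t 1.9167 p [ 0.4005 -0.2192  0.2452] yaw 66.3 tilt [-0.  0. -1.] F [ 0.  -0.3  0.2] w 0.0852
shift cm [-0.1, -0.01, 0.02] roll -27.1 curyaw 66.3
```

Emit:
play_rows(
  motion=[
    {"translation": [0,0,0],"roll": -7,"fingers": -1},
    {"translation": [0,0,0],"roll": -14,"fingers": -1},
    {"translation": [0,0,0],"roll": -21,"fingers": -1},
    {"translation": [0,0,0],"roll": -27,"fingers": -1},
    {"translation": [0,0,0],"roll": -27,"fingers": -1},
  ],
)

```text
clock: 2.33
eef_pos: [0.4003, -0.2199, 0.2452]
tool_rot: [0.689, 0.725, -0.0, -0.0]
ft_force: [-0.1, 0.7, 0.5]
grip_width: 0.0856
```

```bash
cat >> h.py <<'E'
def cas_wrist(c,x0,save=None):
    "fit cassette in one wrist view near x0=[x,y,yaw]"
    B=boxpts([-.042,-.018,0],[.042,.018,.026])
    M=lambda x:B@R.from_euler("z",x[2]).as_matrix().T+[x[0],x[1],0]
    uv=proj(c,[[x0[0],x0[1],.013]])[0]
    b=min(blobs(c,"blue",300,9),key=lambda b:np.hypot(*(b[0]-uv)))
    r=fit([c],[maskhull(b[2])],M,x0,[.01,.01,.1])
    if save:
        im=c["pixels"][:,:,::-1].copy();cv2.polylines(im,[cv2.convexHull(proj(c,M(r[0])).round().astype(np.int32))],True,(0,255,0),1);cv2.imwrite(save,im)
    return r
E
python3 -c "
from h import *
st();c=bot.camera('wrist');print(cas_wrist(c,[.405,-.229,.06],'pics/wa.png'))"
```

```text
t 2.3333 p [ 0.4003 -0.2199  0.2452] yaw 92.95 tilt [-0.  0. -1.] F [-0.1  0.7  0.5] w 0.0856
(array([ 0.4051185 , -0.23145433,  0.05707452]), np.float64(0.03953140578265202))
```

View pics/wa.png

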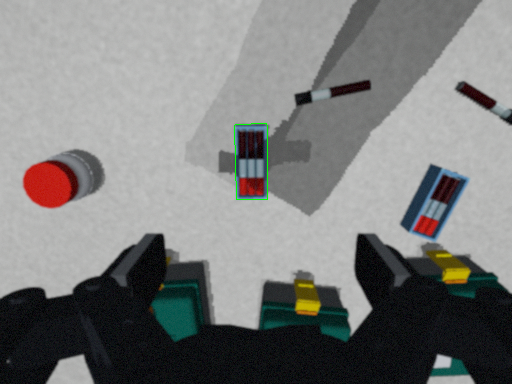

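The green outline matches cassette A closely (centre (252,160)) and cassette B is at (434,200). Descending to grasp A.

Emit:
play_rows(
  motion=[
    {"translation": [-0.6,0.2,3],"roll": -0.3,"fingers": -0.5},
    {"translation": [-1.18,0.42,6],"roll": -0.3,"fingers": -0.4},
    {"translation": [-1.18,0.42,9],"roll": -0.3,"fingers": -0.4},
    {"translation": [-1.18,0.42,12],"roll": -0.3,"fingers": -0.4},
    {"translation": [-1.18,0.42,15],"roll": -0.3,"fingers": -0.4},
    {"translation": [-1.18,0.42,18],"roll": -0.3,"fingers": -0.4},
    {"translation": [-1.18,0.42,20],"roll": -0.3,"fingers": -0.4},
    {"translation": [-1.18,0.42,21.2],"roll": -0.3,"fingers": -0.4},
    {"translation": [-1.18,0.42,21.8],"roll": -0.3,"fingers": -0.4},
    {"translation": [-1.18,0.42,21.8],"roll": -0.3,"fingers": -0.4},
    {"translation": [-1.18,0.42,21.8],"roll": -0.3,"fingers": -0.4},
  ],
)

```text
clock: 3.3
eef_pos: [0.4054, -0.2317, 0.0276]
tool_rot: [0.688, 0.726, 0.0, 0.0]
ft_force: [-0.3, 0.6, 0.8]
grip_width: 0.0597
```

```bash
python3 -c "
from h import *
st()"
```

```text
t 3.3 p [ 0.4054 -0.2317  0.0276] yaw 93.09 tilt [ 0. -0. -1.] F [-0.3  0.6  0.8] w 0.0597
```

Emit:
play_rows(
  motion=[
    {"translation": [0,0,0],"roll": 0,"fingers": 1},
    {"translation": [0,0,0],"roll": 0,"fingers": 1},
    {"translation": [0,0,0],"roll": 0,"fingers": 1},
    {"translation": [0,0,0],"roll": 0,"fingers": 1},
    {"translation": [0,0,0],"roll": 0,"fingers": 1},
    {"translation": [0,0,0],"roll": 0,"fingers": 1},
    {"translation": [0,0,-1],"roll": 0,"fingers": 1},
    {"translation": [0,0,-3],"roll": 0,"fingers": 1},
    {"translation": [0,0,-6],"roll": 0,"fingers": 1},
    {"translation": [0,0,-9],"roll": 0,"fingers": 1},
    {"translation": [0,0,-12],"roll": 0,"fingers": 1},
    {"translation": [0,0,-15],"roll": 0,"fingers": 1},
    {"translation": [0,0,-18],"roll": 0,"fingers": 1},
    {"translation": [0,0,-20],"roll": 0,"fingers": 1},
    {"translation": [0,0,-20],"roll": 0,"fingers": 1},
  ],
)

```text
clock: 4.55
eef_pos: [0.4075, -0.2329, 0.2326]
tool_rot: [0.687, 0.726, 0.001, 0.005]
ft_force: [0.7, -0.1, -1.1]
grip_width: 0.0344
```

```bash
python3 -c "
from h import *
st();plan(.49,.20,.25,86.8)"
```

```text
t 4.55 p [ 0.4075 -0.2329  0.2326] yaw 93.14 tilt [ 0.009 -0.005 -1.   ] F [ 0.7 -0.1 -1.1] w 0.0344
shift cm [42.77, 10.63, -1.89] roll 6.3 curyaw 93.14
```

Emit:
play_rows(
  motion=[
    {"translation": [2,0.5,-0.5],"roll": 1,"fingers": 1},
    {"translation": [5,1.5,-1],"roll": 2,"fingers": 1},
    {"translation": [8,3,-1.5],"roll": 3,"fingers": 1},
    {"translation": [11,4,-2],"roll": 4,"fingers": 1},
    {"translation": [14,5,-2.5],"roll": 5,"fingers": 1},
    {"translation": [17,6.5,-2.5],"roll": 6.3,"fingers": 1},
    {"translation": [20,8,-2.5],"roll": 6.3,"fingers": 1},
    {"translation": [23,9,-2.5],"roll": 6.3,"fingers": 1},
    {"translation": [26,10,-2.5],"roll": 6.3,"fingers": 1},
    {"translation": [29,11.5,-2.5],"roll": 6.3,"fingers": 1},
    {"translation": [32,13,-2.5],"roll": 6.3,"fingers": 1},
    {"translation": [34,13.8,-2.5],"roll": 6.3,"fingers": 1},
    {"translation": [35.5,14.2,-2.5],"roll": 6.3,"fingers": 1},
    {"translation": [35.5,14.2,-2.5],"roll": 6.3,"fingers": 1},
    {"translation": [35.5,14.2,-2.5],"roll": 6.3,"fingers": 1},
  ],
)

```text
clock: 5.8
eef_pos: [0.5268, 0.1313, 0.2512]
tool_rot: [0.726, 0.688, -0.001, -0.0]
ft_force: [-0.8, -1.1, -1.2]
grip_width: 0.0339
```

```bash
python3 - <<'E'
from h import *
import pickle
st();c=bot.camera('wrist');pickle.dump(c,open("c1.pkl","wb"))
cv2.imwrite("pics/w1.png",cv2.resize(c["pixels"][:,:,::-1],None,fx=1.5,fy=1.5))
for col in("blue","yellow"): print(col,[(b[0].round(1).tolist(),b[1].tolist()) for b in blobs(c,col,150,3)])
E
```

```text
t 5.8 p [0.5268 0.1313 0.2512] yaw 86.96 tilt [-0.002 -0.001 -1.   ] F [-0.8 -1.1 -1.2] w 0.0339
blue [([131.6, 86.8], [105, 46, 50, 86, 1546]), ([270.5, 219.6], [219, 141, 104, 187, 7997]), ([356.9, 180.5], [336, 142, 44, 80, 2788]), ([412.5, 181.6], [391, 143, 45, 78, 2645])]
yellow [([366.9, 119.5], [348, 109, 36, 21, 536]), ([140.6, 154.6], [124, 143, 37, 24, 498]), ([10.9, 202.3], [0, 192, 33, 27, 385])]
```

View pics/w1.png

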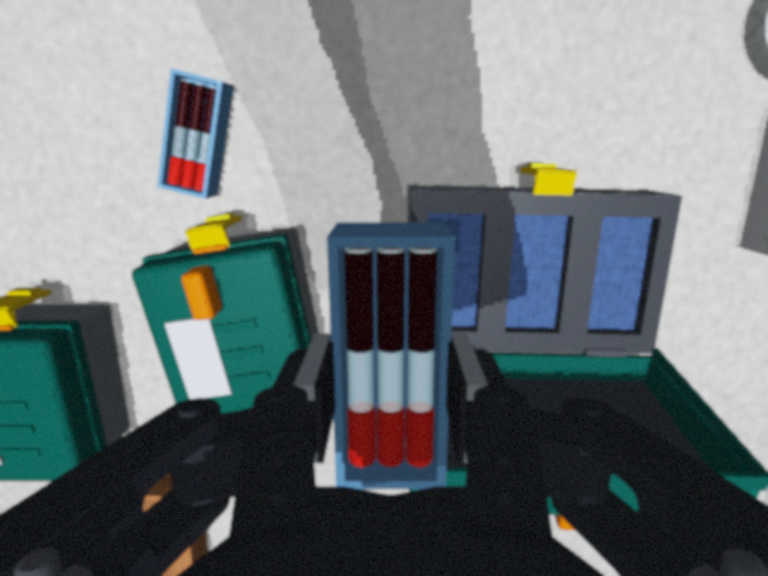

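Wrist view (1.5x): the held cassette sits straight at (390,355). The wide case's left and middle pockets are clear at (619,272) and (535,271). I'll fit the pockets.

```bash
cat >> h.py <<'E'
def pocket_fit(c,uvs,x0,offs):
    "fit case pose [x,y,yaw] to the visible blue pocket floors (mouth AND floor); offs: case-y of each pocket"
    bl=blobs(c,"blue",300,3);ms=[maskhull(min(bl,key=lambda b:np.hypot(*(b[0]-uv)))[2]) for uv in uvs]
    def f(x):
        e=0;Rz=R.from_euler("z",x[2]).as_matrix()
        for m,o in zip(ms,offs):
            q=lambda z:hullmask(proj(c,np.array([[sx*.0445,o+sy*.0205,z] for sx in(-1,1) for sy in(-1,1)])@Rz.T+[x[0],x[1],0]))
            h=q(.045)&q(.033);e+=1-(h&m).sum()/(h|m).sum()
        return e
    s=np.vstack([x0]+[np.array(x0)+np.diag([.01,.01,.1])[i] for i in range(3)])
    r=minimize(f,x0,method="Nelder-Mead",options=dict(initial_simplex=s,xatol=1e-4,fatol=1e-4));return r.x,r.fun
E
python3 - <<'E'
from h import *
import pickle
c=pickle.load(open("c1.pkl","rb"))
x0=[.552,.24,-.056]
for a in([0,1],[0],[1]):
    uv=[(356.9,180.5),(412.5,181.6)];of=[0,.062]
    print(pocket_fit(c,[uv[i] for i in a],x0,[of[i] for i in a]))
x,_=pocket_fit(c,[(356.9,180.5),(412.5,181.6)],x0,[0,.062])
for n,o in((1,.062),(2,0),(3,-.062)): print(n,(np.array(x[:2])+R.from_euler("z",x[2]).as_matrix()[:2,1]*o).round(4))
# held cassette: rim front corners etc -> offset from TCP
b=max(blobs(c,"blue",300,9),key=lambda b:b[1][4]);print(b[1])
print(cas_wrist(c,[.444,-.008,-.284]))
st();p=x[:2]+R.from_euler("z",x[2]).as_matrix()[:2,1]*.062
plan(p[0],p[1],.14,90+np.degrees(x[2]))
B=boxpts([-.042,-.018,-.027],[.042,.018,-.001])
o=bot.get_obs();r=R.from_quat(o["tool_rot"]).as_matrix()
w=np.array([[p[1],p[0],0] for p in B]);Z=B[:,2]
P=np.array([o["eef_pos"]+r@np.array([q[1],q[0],-q[2]]) for q in B]);print(proj(c,P).round(0).tolist())
E
```

```text
(array([ 0.55678951,  0.23723242, -0.0458006 ]), np.float64(0.3341471431760602))
(array([ 0.55578062,  0.23568062, -0.06773643]), np.float64(0.18066946115059834))
(array([ 0.55687895,  0.23701051, -0.04819554]), np.float64(0.14304106247459003))
1 [0.5596 0.2992]
2 [0.5568 0.2372]
3 [0.554  0.1753]
[ 219  141  105  187 8096]
(array([ 0.4441045 , -0.01101829, -0.29138806]), np.float64(0.009596787562858089))
t 5.85 p [0.5267 0.1305 0.2514] yaw 86.88 tilt [-0.002 -0.001 -1.   ] F [-0.2  0.4 -1.1] w 0.0341
shift cm [17.03, 2.39, 11.12] roll -0.5 curyaw 86.88
[[225.0, 150.0], [219.0, 160.0], [298.0, 150.0], [305.0, 160.0], [229.0, 297.0], [224.0, 329.0], [293.0, 297.0], [298.0, 329.0]]
```

```bash
python3 - <<'E'
from h import *
import pickle
c=pickle.load(open("c1.pkl","rb"))
x=[.5568,.2372,-.0458]
im=cv2.resize(c["pixels"][120:250,270:460,::-1],None,fx=4,fy=4,interpolation=cv2.INTER_NEAREST)
Rz=R.from_euler("z",x[2]).as_matrix()
def poly(pts,col): cv2.polylines(im,[np.round((proj(c,np.array(pts)@Rz.T+[x[0],x[1],0])+.5-[270,120])*4).astype(np.int32)],True,col,1)
for o in(.062,0,-.062):
    for z,col in((.045,(0,255,0)),(.033,(0,255,255))): poly([[sx*.0445,o+sy*.0205,z] for sx,sy in((-1,-1),(-1,1),(1,1),(1,-1))],col)
poly([[sx*.06,sy*.095,.045] for sx,sy in((-1,-1),(-1,1),(1,1),(1,-1))],(255,0,255))
cv2.imwrite("pics/ov1.png",im)
E
```

```text
(no output)
```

View pics/ov1.png

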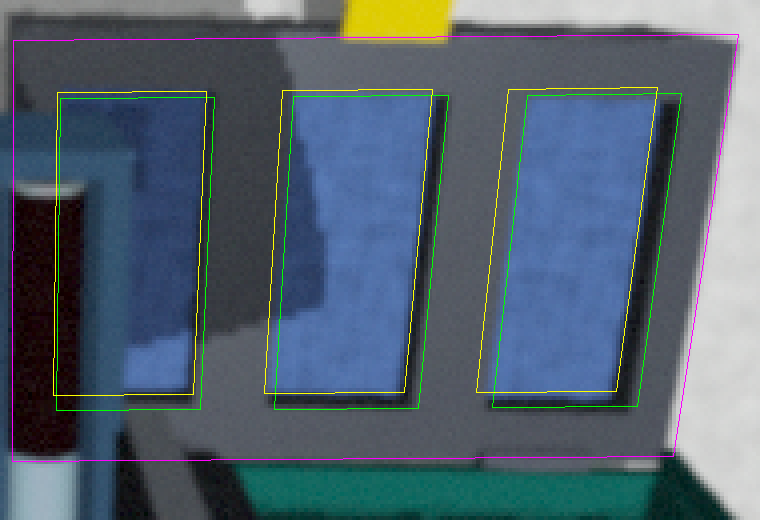

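The overlay matches the pockets and rim to about 1 mm. The held cassette sits about 1.7 mm toward the robot in the jaws. Moving above pocket 1.

```bash
python3 -c "
from h import *
import pickle
C=pickle.load(open('c0.pkl','rb'))
print('rack small',ray(C['side'],(255,135),.05),ray(C['scene'],(369,137),.05),'big rack',ray(C['scene'],(356,258),.05))
plan(.561,.299,.14,87.0)"
```

```text
rack small [0.50539584 0.4111733  0.05      ] [0.50372379 0.4576547  0.05      ] big rack [0.83456471 0.17241536 0.05      ]
shift cm [17.02, 2.53, 11.12] roll -0.1 curyaw 86.88
```

Emit:
play_rows(
  motion=[
    {"translation": [3,0.5,0],"roll": -0.1,"fingers": 1},
    {"translation": [6,1,0],"roll": -0.1,"fingers": 1},
    {"translation": [9,1.5,0],"roll": -0.1,"fingers": 1},
    {"translation": [12,2,0],"roll": -0.1,"fingers": 1},
    {"translation": [15,2.5,0],"roll": -0.1,"fingers": 1},
    {"translation": [17,2.5,2],"roll": -0.1,"fingers": 1},
    {"translation": [17,2.5,5],"roll": -0.1,"fingers": 1},
    {"translation": [17,2.5,8],"roll": -0.1,"fingers": 1},
    {"translation": [17,2.5,11.1],"roll": -0.1,"fingers": 1},
    {"translation": [17,2.5,14],"roll": -0.1,"fingers": 1},
    {"translation": [17,2.5,16],"roll": -0.1,"fingers": 1},
    {"translation": [17,2.5,16.5],"roll": -0.1,"fingers": 1},
    {"translation": [17,2.5,16.5],"roll": -0.1,"fingers": 1},
    {"translation": [17,2.5,16.5],"roll": -0.1,"fingers": 1},
  ],
)

```text
clock: 7.02
eef_pos: [0.5624, 0.2985, 0.0883]
tool_rot: [0.726, 0.688, 0.001, 0.0]
ft_force: [0.5, 0.1, 0.1]
grip_width: 0.0343
```

```bash
python3 - <<'E'
from h import *
st();plan(.561,.299,.06,87.0);c=bot.camera('wrist')
x=[.5568,.2372,-.0458];Rz=R.from_euler("z",x[2]).as_matrix()
im=cv2.resize(c["pixels"][100:384,110:430,::-1],None,fx=2,fy=2)
for o in(.062,0,-.062):
    P=np.array([[sx*.0445,o+sy*.0205,.045] for sx,sy in((-1,-1),(-1,1),(1,1),(1,-1))])@Rz.T+[x[0],x[1],0]
    cv2.polylines(im,[np.round((proj(c,P)+.5-[110,100])*2).astype(np.int32)],True,(0,255,0),1)
cv2.imwrite("pics/w2.png",im)
E
```

```text
t 7.0167 p [0.5624 0.2985 0.0883] yaw 86.89 tilt [ 0.001  0.    -1.   ] F [0.5 0.1 0.1] w 0.0343
shift cm [0.04, -0.14, 2.83] roll -0.1 curyaw 86.89
```

View pics/w2.png

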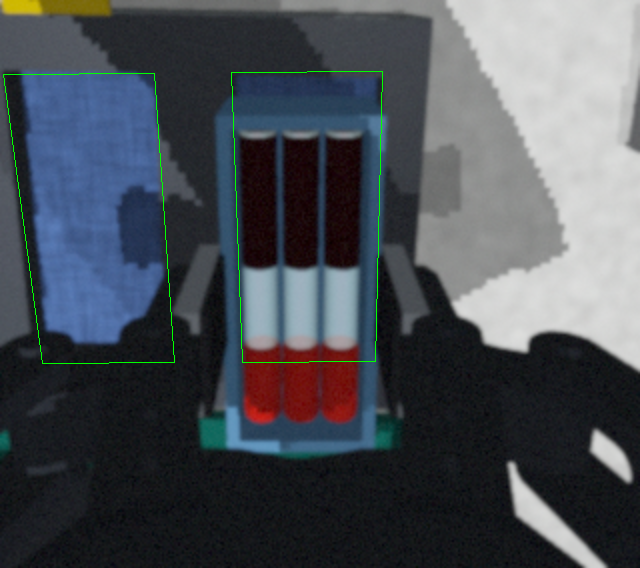

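```bash
python3 - <<'E'
from h import *
from scipy.optimize import least_squares
c=bot.camera('wrist');o=bot.get_obs()
uv=np.array([(218,113),(386,117),(376,447),(227,447)])/2+[110,100]-.25
def P(q):
    Rz=R.from_euler("z",q[3]).as_matrix()
    return np.array([[-.042,-.018,0],[-.042,.018,0],[.042,.018,0],[.042,-.018,0]])@Rz.T+o["eef_pos"]+q[:3]
r=least_squares(lambda q:(proj(c,P(q))-uv).ravel(),[0,0,0,-.05]);print("rim centre rel TCP",r.x.round(4),r.fun.round(1))
st()
E
```

```text
rim centre rel TCP [-0.0009 -0.0015 -0.0045 -0.0575] [ 0.   0.7  0.4 -1.1 -1.3  0.2  0.9  0.2]
t 7.1167 p [0.5632 0.2994 0.0897] yaw 86.92 tilt [ 0.004  0.002 -1.   ] F [-0.4  0.6 -0.8] w 0.0343
```

Emit:
play_rows(
  motion=[
    {"translation": [0.1,-0.05,0.5],"roll": 0,"fingers": 1},
    {"translation": [0.1,-0.05,1.0],"roll": 0,"fingers": 1},
    {"translation": [0.1,-0.05,1.3],"roll": 0,"fingers": 1},
    {"translation": [0.1,-0.05,1.6],"roll": 0,"fingers": 1},
    {"translation": [0.1,-0.05,1.9],"roll": 0,"fingers": 1},
    {"translation": [0.1,-0.05,2.1],"roll": 0,"fingers": 1},
    {"translation": [0.1,-0.05,2.1],"roll": 0,"fingers": 1},
  ],
)

```text
clock: 7.7
eef_pos: [0.5608, 0.3, 0.0655]
tool_rot: [0.726, 0.688, -0.001, -0.0]
ft_force: [0.3, 0.8, -1.1]
grip_width: 0.0343
```

Emit:
play_rows(
  motion=[
    {"translation": [0,0,0.1],"roll": 0,"fingers": 1},
    {"translation": [0,0,0.2],"roll": 0,"fingers": 1},
    {"translation": [0,0,0.3],"roll": 0,"fingers": 1},
    {"translation": [0,0,0.3],"roll": 0,"fingers": 1},
  ],
)

```text
clock: 8.03
eef_pos: [0.5611, 0.3001, 0.0632]
tool_rot: [0.726, 0.688, -0.0, -0.0]
ft_force: [-0.1, 0.4, -0.7]
grip_width: 0.0337
```

Emit:
play_rows(
  motion=[
    {"translation": [0,0,0.1],"roll": 0,"fingers": 1},
    {"translation": [0,0,0.2],"roll": 0,"fingers": 1},
    {"translation": [0,0,0.2],"roll": 0,"fingers": 1},
    {"translation": [0,0,0.2],"roll": 0,"fingers": 1},
  ],
)

```text
clock: 8.37
eef_pos: [0.5613, 0.3002, 0.0619]
tool_rot: [0.726, 0.688, 0.0, 0.0]
ft_force: [-2.2, -0.9, 2.7]
grip_width: 0.034
```

```bash
python3 -c "
from h import *
st()"
```

```text
t 8.3667 p [0.5613 0.3002 0.0619] yaw 86.96 tilt [ 0.001  0.    -1.   ] F [-2.2 -0.9  2.7] w 0.034
```

Emit:
play_rows(
  motion=[
    {"translation": [0,0,0],"roll": 0,"fingers": -0.2},
    {"translation": [0,0,0],"roll": 0,"fingers": -0.2},
    {"translation": [0,0,0],"roll": 0,"fingers": -0.2},
    {"translation": [0,0,0],"roll": 0,"fingers": -0.2},
    {"translation": [0,0,-2],"roll": 0,"fingers": -0.2},
    {"translation": [0,0,-5],"roll": 0,"fingers": -0.3},
    {"translation": [0,0,-8],"roll": 0,"fingers": -0.4},
    {"translation": [0,-1,-11],"roll": 0,"fingers": -0.4},
    {"translation": [-2,-2,-14],"roll": 0,"fingers": -0.4},
    {"translation": [-5,-3,-17],"roll": 0,"fingers": -0.4},
    {"translation": [-8,-3,-19],"roll": 0,"fingers": -0.4},
    {"translation": [-10,-3,-19],"roll": 0,"fingers": -0.4},
    {"translation": [-10,-3,-19],"roll": 0,"fingers": -0.4},
  ],
)

```text
clock: 9.45
eef_pos: [0.5266, 0.1988, 0.254]
tool_rot: [0.727, 0.687, 0.002, 0.001]
ft_force: [-0.3, -0.4, -0.9]
grip_width: 0.0598
```

```bash
python3 - <<'E'
from h import *
st();c=bot.camera('wrist')
x=[.5568,.2372,-.0458];Rz=R.from_euler("z",x[2]).as_matrix()
im=c["pixels"][:,:,::-1].copy();im=cv2.resize(im,None,fx=1.5,fy=1.5)
B=boxpts([-.042,.044,.033],[.042,.080,.059])@Rz.T+[x[0],x[1],0]
cv2.polylines(im,[cv2.convexHull(np.round((proj(c,B)+.5)*1.5).astype(np.int32))],True,(0,255,0),1)
cv2.imwrite("pics/w3.png",im)
print(cas_wrist(c,[.444,-.011,-.29])); plan(.444,-.011,.12,90-16.7)
E
```

```text
t 9.45 p [0.5266 0.1988 0.254 ] yaw 86.73 tilt [ 0.004  0.    -1.   ] F [-0.3 -0.4 -0.9] w 0.0598
(array([ 0.44386441, -0.01095038, -0.29190001]), np.float64(0.011446071721872397))
shift cm [-21.58, -7.06, 13.23] roll 13.5 curyaw 86.79
```

View pics/w3.png

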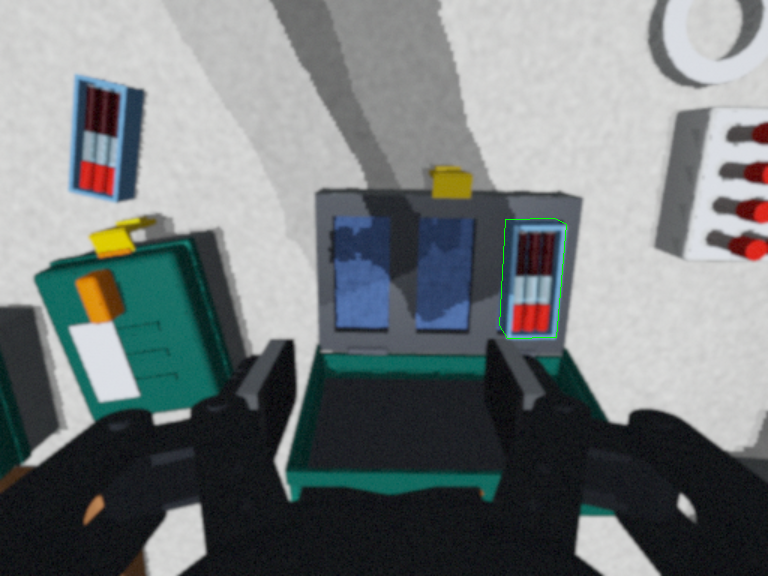

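Cassette 1 sits inside its pocket and matches the seated outline at (532,278). Cassette 2 is unmoved at (105,135). Going to pick it.

Emit:
play_rows(
  motion=[
    {"translation": [-3,-1,0],"roll": 3,"fingers": -0.4},
    {"translation": [-6,-2,0],"roll": 6,"fingers": -0.4},
    {"translation": [-9,-3,0],"roll": 9,"fingers": -0.4},
    {"translation": [-12,-4,0],"roll": 12,"fingers": -0.4},
    {"translation": [-15,-5,0],"roll": 13.5,"fingers": -0.4},
    {"translation": [-18,-6,0],"roll": 13.5,"fingers": -0.4},
    {"translation": [-20.5,-7,2],"roll": 13.5,"fingers": -0.4},
    {"translation": [-21.6,-7.1,5],"roll": 13.5,"fingers": -0.4},
    {"translation": [-21.6,-7.1,8],"roll": 13.5,"fingers": -0.4},
    {"translation": [-21.6,-7.1,11],"roll": 13.5,"fingers": -0.4},
    {"translation": [-21.6,-7.1,13.2],"roll": 13.5,"fingers": -0.4},
    {"translation": [-21.6,-7.1,13.2],"roll": 13.5,"fingers": -0.4},
    {"translation": [-21.6,-7.1,13.2],"roll": 13.5,"fingers": -0.4},
  ],
)

```text
clock: 10.58
eef_pos: [0.4424, -0.0094, 0.118]
tool_rot: [0.801, 0.598, -0.002, -0.001]
ft_force: [0.8, -0.5, 0.4]
grip_width: 0.0599
```

```bash
python3 - <<'E'
from h import *
st();c=bot.camera('wrist')
r=cas_wrist(c,[.444,-.011,-.29],'pics/wb.png');print(r); plan(r[0][0],r[0][1],.026,90+np.degrees(r[0][2]))
E
```

```text
t 10.5833 p [ 0.4424 -0.0094  0.118 ] yaw 73.51 tilt [-0.004  0.    -1.   ] F [ 0.8 -0.5  0.4] w 0.0599
(array([ 0.44396613, -0.0108492 , -0.29109739]), np.float64(0.012971517393874366))
shift cm [-0.13, 0.05, 9.34] roll 0.2 curyaw 73.51
```

Emit:
play_rows(
  motion=[
    {"translation": [-0.1,0.1,3],"roll": 0.2,"fingers": -0.4},
    {"translation": [-0.1,0.1,6],"roll": 0.2,"fingers": -0.4},
    {"translation": [-0.1,0.1,8],"roll": 0.2,"fingers": -0.4},
    {"translation": [-0.1,0.1,9],"roll": 0.2,"fingers": -0.4},
    {"translation": [-0.1,0.1,9.3],"roll": 0.2,"fingers": -0.4},
    {"translation": [-0.1,0.1,9.3],"roll": 0.2,"fingers": -0.4},
    {"translation": [-0.1,0.1,9.3],"roll": 0.2,"fingers": 1},
    {"translation": [-0.1,0.1,9.3],"roll": 0.2,"fingers": 1},
    {"translation": [-0.1,0.1,9.3],"roll": 0.2,"fingers": 1},
    {"translation": [-0.1,0.1,9.3],"roll": 0.2,"fingers": 1},
    {"translation": [-0.1,0.1,9.3],"roll": 0.2,"fingers": 1},
    {"translation": [-0.1,0.1,9.3],"roll": 0.2,"fingers": 1},
    {"translation": [-0.1,0.1,8],"roll": 0.2,"fingers": 1},
    {"translation": [-0.1,0.1,5],"roll": 0.2,"fingers": 1},
    {"translation": [-0.1,0.1,2],"roll": 0.2,"fingers": 1},
    {"translation": [-0.1,0.1,-1],"roll": 0.2,"fingers": 1},
    {"translation": [-0.1,0.1,-4],"roll": 0.2,"fingers": 1},
    {"translation": [-0.1,0.1,-4],"roll": 0.2,"fingers": 1},
  ],
)

```text
clock: 12.13
eef_pos: [0.4485, -0.0114, 0.1661]
tool_rot: [0.802, 0.597, 0.005, 0.004]
ft_force: [0.5, -0.1, -1.0]
grip_width: 0.0345
```

```bash
python3 - <<'E'
from h import *
st();plan(.555,.1745,.159,87.2)
E
```

```text
t 12.1333 p [ 0.4485 -0.0114  0.1661] yaw 73.26 tilt [ 0.013 -0.    -1.   ] F [ 0.5 -0.1 -1. ] w 0.0345
shift cm [20.87, 4.83, 0.84] roll -13.9 curyaw 73.26
```

Emit:
play_rows(
  motion=[
    {"translation": [2,0,-1],"roll": 0,"fingers": 1},
    {"translation": [5,0.5,-1],"roll": -3,"fingers": 1},
    {"translation": [8,1.5,-1],"roll": -6,"fingers": 1},
    {"translation": [11,2.5,-1],"roll": -9,"fingers": 1},
    {"translation": [14,3.5,-1],"roll": -12,"fingers": 1},
    {"translation": [17,4.3,0],"roll": -13.9,"fingers": 1},
    {"translation": [19,4.8,2],"roll": -13.9,"fingers": 1},
    {"translation": [20.5,5.1,4],"roll": -13.9,"fingers": 1},
    {"translation": [20.9,5.1,6],"roll": -13.9,"fingers": 1},
    {"translation": [20.9,5.1,7],"roll": -13.9,"fingers": 1},
    {"translation": [20.9,5.1,7],"roll": -13.9,"fingers": 1},
    {"translation": [20.9,5.1,7],"roll": -13.9,"fingers": 1},
    {"translation": [20.9,5.1,7],"roll": -13.9,"fingers": 1},
    {"translation": [20.9,5.1,7],"roll": -13.9,"fingers": 1},
  ],
)

```text
clock: 13.3
eef_pos: [0.5543, 0.1738, 0.0911]
tool_rot: [0.725, 0.689, 0.001, 0.001]
ft_force: [-0.5, -0.4, 0.0]
grip_width: 0.0344
```

```bash
python3 - <<'E'
from h import *
st();plan(.5545,.1753,.067,87.2);c=bot.camera('wrist');st()
x=[.5568,.2372,-.0458];Rz=R.from_euler("z",x[2]).as_matrix()
im=cv2.resize(c["pixels"][100:384,110:510,::-1],None,fx=2,fy=2)
for o in(.062,0,-.062):
    P=np.array([[sx*.0445,o+sy*.0205,.045] for sx,sy in((-1,-1),(-1,1),(1,1),(1,-1))])@Rz.T+[x[0],x[1],0]
    cv2.polylines(im,[np.round((proj(c,P)+.5-[110,100])*2).astype(np.int32)],True,(0,255,0),1)
cv2.imwrite("pics/w4.png",im)
E
```

```text
t 13.3 p [0.5543 0.1738 0.0911] yaw 87.1 tilt [ 0.003  0.001 -1.   ] F [-0.5 -0.4  0. ] w 0.0344
shift cm [0.15, 0.01, 2.41] roll -0.1 curyaw 87.1
t 13.35 p [0.5542 0.1739 0.091 ] yaw 87.11 tilt [ 0.003  0.001 -1.   ] F [ 0.2 -0.2 -0.5] w 0.0347
```

View pics/w4.png

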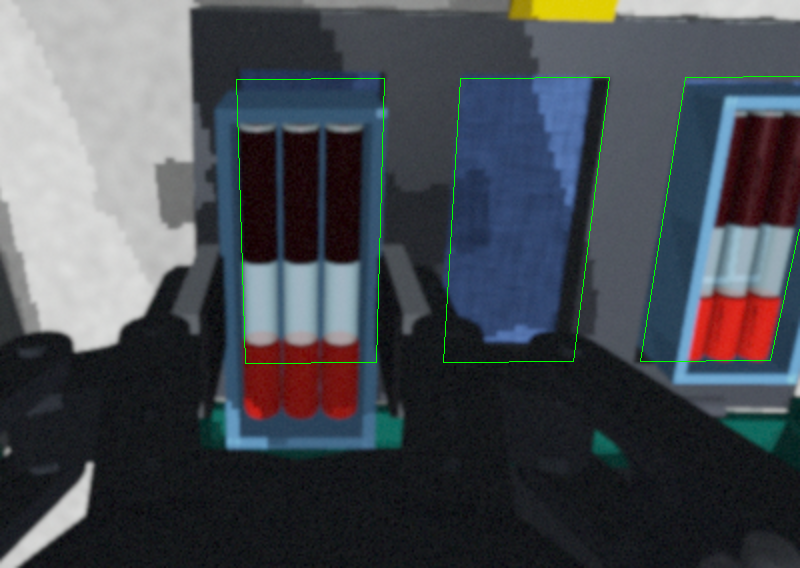

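Pocket 3 is slightly right of the held cassette (mouth left edge at 237 against cassette 216). I'll correct by +2.5 mm y and +1 mm x, and lower.

Emit:
play_rows(
  motion=[
    {"translation": [0.25,0.1,0.4],"roll": 0,"fingers": 1},
    {"translation": [0.25,0.1,0.9],"roll": 0,"fingers": 1},
    {"translation": [0.25,0.1,1.3],"roll": 0,"fingers": 1},
    {"translation": [0.25,0.1,1.6],"roll": 0,"fingers": 1},
    {"translation": [0.25,0.1,1.9],"roll": 0,"fingers": 1},
    {"translation": [0.25,0.1,2.2],"roll": 0,"fingers": 1},
    {"translation": [0.25,0.1,2.4],"roll": 0,"fingers": 1},
    {"translation": [0.25,0.1,2.6],"roll": 0,"fingers": 1},
    {"translation": [0.25,0.1,2.6],"roll": 0,"fingers": 1},
  ],
)

```text
clock: 14.1
eef_pos: [0.5541, 0.1765, 0.0627]
tool_rot: [0.724, 0.689, -0.0, -0.0]
ft_force: [0.1, -0.4, -0.1]
grip_width: 0.0339
```

Emit:
play_rows(
  motion=[
    {"translation": [0,0,0.1],"roll": 0,"fingers": 1},
    {"translation": [0,0,0.2],"roll": 0,"fingers": 1},
    {"translation": [0,0,0.2],"roll": 0,"fingers": 1},
    {"translation": [0,0,0.2],"roll": 0,"fingers": 1},
  ],
)

```text
clock: 14.43
eef_pos: [0.5545, 0.1767, 0.0614]
tool_rot: [0.724, 0.689, 0.0, 0.0]
ft_force: [0.6, -0.1, 0.1]
grip_width: 0.0344
```

Emit:
play_rows(
  motion=[
    {"translation": [0,0,0.1],"roll": 0,"fingers": 1},
    {"translation": [0,0,0.15],"roll": 0,"fingers": 1},
    {"translation": [0,0,0.15],"roll": 0,"fingers": 1},
    {"translation": [0,0,0.15],"roll": 0,"fingers": -0.2},
    {"translation": [0,0,0.15],"roll": 0,"fingers": -0.2},
    {"translation": [0,0,0.15],"roll": 0,"fingers": -0.2},
    {"translation": [0,0,0.15],"roll": 0,"fingers": -0.2},
    {"translation": [0,0,-2],"roll": 0,"fingers": -0.2},
    {"translation": [0,0,-5],"roll": 0,"fingers": -0.3},
    {"translation": [0,0,-8],"roll": 0,"fingers": -0.4},
    {"translation": [0,0,-11],"roll": 0,"fingers": -0.4},
    {"translation": [2,-1,-14],"roll": 0,"fingers": -0.4},
    {"translation": [4,-2,-17],"roll": 0,"fingers": -0.4},
    {"translation": [6,-2.5,-19],"roll": 0,"fingers": -0.4},
    {"translation": [6,-2.5,-19],"roll": 0,"fingers": -0.4},
    {"translation": [6,-2.5,-19],"roll": 0,"fingers": -0.4},
  ],
)

```text
clock: 15.77
eef_pos: [0.5329, 0.239, 0.2526]
tool_rot: [0.724, 0.69, 0.002, 0.001]
ft_force: [-0.1, 0.0, 0.2]
grip_width: 0.0596
```

```bash
python3 - <<'E'
from h import *
st();c=bot.camera('wrist')
x=[.5568,.2372,-.0458];Rz=R.from_euler("z",x[2]).as_matrix()
im=cv2.resize(c["pixels"][70:384,:,::-1],None,fx=1.5,fy=1.5)
for o in(.062,-.062):
  B=boxpts([-.042,o-.018,.033],[.042,o+.018,.059])@Rz.T+[x[0],x[1],0]
  cv2.polylines(im,[cv2.convexHull(np.round((proj(c,B)+.5-[0,70])*1.5).astype(np.int32))],True,(0,255,0),1)
cv2.imwrite("pics/w5.png",im)
s=bot.camera('scene');d=bot.camera('side')
a=[np.array(min(blobs(s,"orange",15),key=lambda b:np.hypot(*(b[0]-[345.3,186.2])))[0]),np.array(min(blobs(d,"orange",8),key=lambda b:np.hypot(*(b[0]-[305.7,134.2])))[0])]
print(a,tri([s,d],a))
m=cv2.vconcat([cv2.resize(s["pixels"][130:220,270:390],None,fx=5,fy=5),cv2.resize(d["pixels"][105:195,225:345],None,fx=5,fy=5)])
cv2.imwrite("pics/lid.png",cv2.resize(m[:,:,::-1],None,fx=.65,fy=.65))
E
```

```text
t 15.7667 p [0.5329 0.239  0.2526] yaw 87.28 tilt [ 0.003  0.001 -1.   ] F [-0.1  0.   0.2] w 0.0596
[array([345.35483871, 186.41935484]), array([306.08333333, 133.91666667])] [0.67540371 0.22785627 0.15179367]
```

View pics/w5.png

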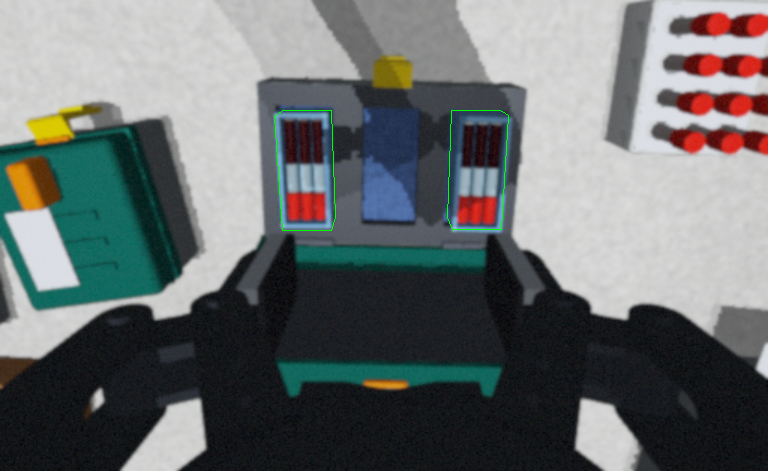

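Both cassettes match the seated outlines, at (303,170) and (478,170), with the middle pocket empty. Next I'll go behind the open lid with closed fingers and push it forward beside the fin.

Emit:
play_rows(
  motion=[
    {"translation": [-1,2,0],"roll": 0,"fingers": 1},
    {"translation": [-2,5,0],"roll": 0,"fingers": 1},
    {"translation": [-3,8,0],"roll": 0,"fingers": 1},
    {"translation": [-4,11,0],"roll": 0,"fingers": 1},
    {"translation": [-4.5,13.5,0],"roll": 0,"fingers": 1},
    {"translation": [-4.5,15,0],"roll": 0,"fingers": 1},
    {"translation": [-4.5,15.7,0],"roll": 0,"fingers": 1},
    {"translation": [-4.5,15.7,0],"roll": 0,"fingers": 1},
    {"translation": [-4.5,15.7,0],"roll": 0,"fingers": 1},
    {"translation": [-4.5,15.7,0],"roll": 0,"fingers": 1},
  ],
)

```text
clock: 16.75
eef_pos: [0.6863, 0.1844, 0.2501]
tool_rot: [0.725, 0.689, -0.001, -0.001]
ft_force: [0.5, -0.6, -0.4]
grip_width: -0.0003
```

```bash
python3 - <<'E'
from h import *
st();c=bot.camera('wrist')
cv2.imwrite("pics/w6.png",c["pixels"][:,:,::-1])
E
```

```text
t 16.75 p [0.6863 0.1844 0.2501] yaw 87.13 tilt [-0.002 -0.001 -1.   ] F [ 0.5 -0.6 -0.4] w -0.0003
```

View pics/w6.png

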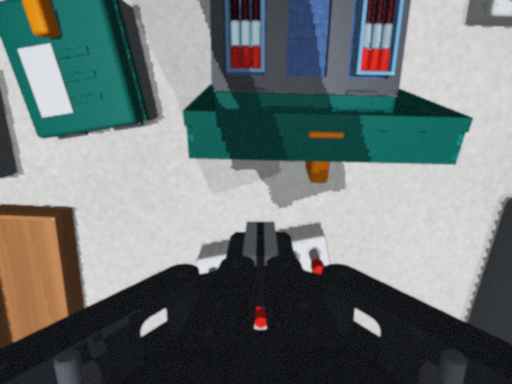

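```bash
python3 - <<'E'
from h import *
c=bot.camera('wrist')
print(ray(c,(250,160),.158),ray(c,(250,116),.163),ray(c,(318,182),.13), ray(c,(260,222),.237))
E
```

```text
[0.66165346 0.17740144 0.158     ] [0.63070716 0.17936319 0.163     ] [0.68806582 0.23078702 0.13      ] [0.67727215 0.18373338 0.237     ]
```

Emit:
play_rows(
  motion=[
    {"translation": [0,0,3],"roll": 0,"fingers": 1},
    {"translation": [0,0,6],"roll": 0,"fingers": 1},
    {"translation": [0,0,8.5],"roll": 0,"fingers": 1},
    {"translation": [0,0,10],"roll": 0,"fingers": 1},
    {"translation": [0,0,10],"roll": 0,"fingers": 1},
    {"translation": [0,-1,10],"roll": 0,"fingers": 1},
    {"translation": [0,-1.6,10],"roll": 0,"fingers": 1},
    {"translation": [0,-2.2,10],"roll": 0,"fingers": 1},
    {"translation": [0,-2.8,10],"roll": 0,"fingers": 1},
    {"translation": [0,-3.4,10],"roll": 0,"fingers": 1},
    {"translation": [0,-4,10],"roll": 0,"fingers": 1},
    {"translation": [0,-4.6,10],"roll": 0,"fingers": 1},
    {"translation": [0,-5.2,10],"roll": 0,"fingers": 1},
    {"translation": [0,-5.8,10],"roll": 0,"fingers": 1},
    {"translation": [0,-6.4,10],"roll": 0,"fingers": 1},
    {"translation": [0,-7,10],"roll": 0,"fingers": 1},
  ],
)

```text
clock: 18.18
eef_pos: [0.6162, 0.1886, 0.1511]
tool_rot: [0.724, 0.689, -0.0, -0.0]
ft_force: [0.3, 0.1, 0.0]
grip_width: -0.0
```

```bash
python3 - <<'E'
from h import *
st()
E
```

```text
t 18.1833 p [0.6162 0.1886 0.1511] yaw 87.16 tilt [-0.001  0.    -1.   ] F [0.3 0.1 0. ] w -0.0
```

Emit:
play_rows(
  motion=[
    {"translation": [0,-0.6,0],"roll": 0,"fingers": 1},
    {"translation": [0,-1.2,0],"roll": 0,"fingers": 1},
    {"translation": [0,-1.8,0],"roll": 0,"fingers": 1},
    {"translation": [0,-2.4,0],"roll": 0,"fingers": 1},
    {"translation": [0,-3,0],"roll": 0,"fingers": 1},
    {"translation": [0,-3,0],"roll": 0,"fingers": 1},
    {"translation": [0,-3,0],"roll": 0,"fingers": 1},
    {"translation": [0,-3,0],"roll": 0,"fingers": 1},
    {"translation": [0,-3,0],"roll": 0,"fingers": 1},
    {"translation": [0,-3,0],"roll": 0,"fingers": 1},
    {"translation": [0,-3,0],"roll": 0,"fingers": 1},
    {"translation": [0,-3,0],"roll": 0,"fingers": 1},
    {"translation": [0,-3,0],"roll": 0,"fingers": 1},
    {"translation": [0,-3,0],"roll": 0,"fingers": 1},
    {"translation": [0,-3,-4],"roll": 0,"fingers": 0.4},
    {"translation": [0,-3,-8],"roll": 0,"fingers": 0},
    {"translation": [2,-5,-10],"roll": 0,"fingers": 0},
    {"translation": [5,-8,-10],"roll": 0,"fingers": 0},
    {"translation": [5,-10,-10],"roll": 0,"fingers": 0},
    {"translation": [5,-10,-10],"roll": 0,"fingers": 0},
  ],
)

```text
clock: 19.85
eef_pos: [0.5163, 0.2449, 0.2523]
tool_rot: [0.723, 0.691, -0.0, -0.001]
ft_force: [-0.1, -0.6, 0.1]
grip_width: 0.0427
```

```bash
cat >> h.py <<'E'
def grip_pix(c,P,amin=60,save=None):
    "orange blob nearest the expected grip point P; returns centroid, blob box"
    uv=proj(c,[P])[0];b=min(blobs(c,"orange",amin,3),key=lambda b:np.hypot(*(b[0]-uv)))
    return b,uv
E
python3 - <<'E'
from h import *
st();c=bot.camera('wrist')
cv2.imwrite("pics/w7.png",c["pixels"][:,:,::-1])
x=[.5568,.2372,-.0458];Rz=R.from_euler("z",x[2]).as_matrix()
g=Rz@[-.04,0,.099]+[x[0],x[1],0]
b,uv=grip_pix(c,g);print(g,uv,b[0],b[1])
E
```

```text
t 19.85 p [0.5163 0.2449 0.2523] yaw 87.39 tilt [-0.001  0.    -1.   ] F [-0.1 -0.6  0.1] w 0.0427
[0.51684195 0.23903136 0.099     ] [255.04792134 174.20537914] [255.32121212 173.70707071] [248 156  15  36 495]
```

View pics/w7.png

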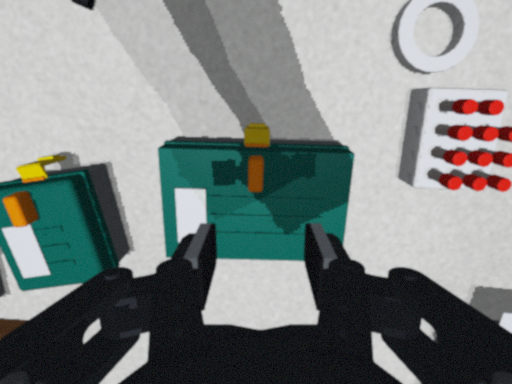

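The lid is down, with its grip at (255,174) exactly as predicted. Now I'll descend on the fin, pinch and press.

Emit:
play_rows(
  motion=[
    {"translation": [-0.3,0,3],"roll": 0,"fingers": 0},
    {"translation": [-0.6,0.1,6],"roll": 0,"fingers": 0},
    {"translation": [-0.6,0.1,9],"roll": 0,"fingers": 0},
    {"translation": [-0.6,0.1,12],"roll": 0,"fingers": 0},
    {"translation": [-0.6,0.1,14],"roll": 0,"fingers": 0},
    {"translation": [-0.6,0.1,15],"roll": 0,"fingers": 0},
    {"translation": [-0.6,0.1,15.2],"roll": 0,"fingers": 0},
    {"translation": [-0.6,0.1,15.2],"roll": 0,"fingers": 0},
    {"translation": [-0.6,0.1,15.2],"roll": 0,"fingers": 1},
    {"translation": [-0.6,0.1,15.2],"roll": 0,"fingers": 1},
    {"translation": [-0.6,0.1,15.2],"roll": 0,"fingers": 1},
    {"translation": [-0.6,0.1,15.2],"roll": 0,"fingers": 1},
    {"translation": [-0.6,0.1,15.2],"roll": 0,"fingers": 1},
    {"translation": [-0.6,0.1,15.2],"roll": 0,"fingers": 1},
  ],
)

```text
clock: 21.07
eef_pos: [0.522, 0.2399, 0.1016]
tool_rot: [0.724, 0.689, 0.003, -0.001]
ft_force: [0.1, 5.7, -0.3]
grip_width: 0.0122
```

Emit:
play_rows(
  motion=[
    {"translation": [0,0,0.1],"roll": 0,"fingers": 1},
    {"translation": [0,0,0.2],"roll": 0,"fingers": 1},
    {"translation": [0,0,0.3],"roll": 0,"fingers": 1},
    {"translation": [0,0,0.4],"roll": 0,"fingers": 1},
    {"translation": [0,0,0.4],"roll": 0,"fingers": 1},
  ],
)

```text
clock: 21.48
eef_pos: [0.5204, 0.2401, 0.0981]
tool_rot: [0.724, 0.69, 0.003, -0.002]
ft_force: [-6.0, 4.8, 5.7]
grip_width: 0.012
```

Emit:
play_rows(
  motion=[
    {"translation": [-0.1,0,0.1],"roll": 0,"fingers": 1},
    {"translation": [-0.1,0,0.2],"roll": 0,"fingers": 1},
    {"translation": [-0.1,0,0.3],"roll": 0,"fingers": 1},
    {"translation": [-0.1,0,0.3],"roll": 0,"fingers": 1},
  ],
)

```text
clock: 21.82
eef_pos: [0.5196, 0.2401, 0.0964]
tool_rot: [0.724, 0.69, 0.003, -0.003]
ft_force: [-9.3, 6.6, 14.0]
grip_width: 0.012
```

Emit:
play_rows(
  motion=[
    {"translation": [0,0,0.1],"roll": 0,"fingers": 1},
    {"translation": [0,0,0.2],"roll": 0,"fingers": 1},
    {"translation": [0,0,0.3],"roll": 0,"fingers": 1},
    {"translation": [0,0,0.3],"roll": 0,"fingers": 1},
    {"translation": [0,0,0.3],"roll": 0,"fingers": 1},
  ],
)

```text
clock: 22.23
eef_pos: [0.5196, 0.2401, 0.0961]
tool_rot: [0.724, 0.69, 0.004, -0.003]
ft_force: [-14.9, 4.1, 28.0]
grip_width: 0.0124
```

Emit:
play_rows(
  motion=[
    {"translation": [0,0,-0.4],"roll": 0,"fingers": 1},
    {"translation": [0,0,-0.9],"roll": 0,"fingers": 1},
    {"translation": [0,0.1,-1.1],"roll": 0,"fingers": 1},
    {"translation": [0,0.1,-1.3],"roll": 0,"fingers": 1},
    {"translation": [0,0.1,-1.3],"roll": 0,"fingers": 1},
  ],
)

```text
clock: 22.65
eef_pos: [0.5197, 0.2399, 0.0976]
tool_rot: [0.724, 0.69, 0.0, -0.004]
ft_force: [4.6, 13.6, -31.4]
grip_width: 0.0119
```

Emit:
play_rows(
  motion=[
    {"translation": [0,0,-0.1],"roll": 0,"fingers": 1},
    {"translation": [0,0,-0.2],"roll": 0,"fingers": 1},
    {"translation": [0,0,-0.3],"roll": 0,"fingers": 1},
    {"translation": [0,0,-0.3],"roll": 0,"fingers": 1},
    {"translation": [0,0,-0.3],"roll": 0,"fingers": 1},
  ],
)

```text
clock: 23.07
eef_pos: [0.5197, 0.2398, 0.0979]
tool_rot: [0.724, 0.69, -0.001, -0.004]
ft_force: [9.5, 16.3, -45.8]
grip_width: 0.0118
```

Emit:
play_rows(
  motion=[
    {"translation": [0,0,0.4],"roll": 0,"fingers": 1},
    {"translation": [-0.1,0,0.8],"roll": 0,"fingers": 1},
    {"translation": [-0.1,0,0.8],"roll": 0,"fingers": 1},
    {"translation": [-0.1,0,0.8],"roll": 0,"fingers": 1},
  ],
)

```text
clock: 23.4
eef_pos: [0.5197, 0.2399, 0.0974]
tool_rot: [0.724, 0.69, 0.002, -0.004]
ft_force: [-3.4, 12.5, -7.0]
grip_width: 0.0119
```

```bash
python3 - <<'E'
from h import *
st();c=[bot.camera(n) for n in("scene","side")]
E
```

```text
t 23.4 p [0.5197 0.2399 0.0974] yaw 87.28 tilt [-0.003  0.009 -1.   ] F [-3.4 12.5 -7. ] w 0.0119
```

Lid 0 holds against the tug: it moved less than 1 mm while force rose to 46 N. Releasing and moving to lid 1, looking on arrival.

Emit:
play_rows(
  motion=[
    {"translation": [0,0,0],"roll": 0,"fingers": 0},
    {"translation": [0,0,0],"roll": 0,"fingers": 0},
    {"translation": [0,0,0],"roll": 0,"fingers": 0},
    {"translation": [0,0,0],"roll": 0,"fingers": 0},
    {"translation": [0,0,-2],"roll": 0,"fingers": 0},
    {"translation": [0,0,-5],"roll": 0,"fingers": 0},
    {"translation": [0,0,-8],"roll": 0,"fingers": 0},
    {"translation": [0,0,-11],"roll": 0,"fingers": 0},
    {"translation": [0,0,-14],"roll": 0,"fingers": 0},
    {"translation": [0,0,-15],"roll": 0,"fingers": 0},
    {"translation": [0,0,-15],"roll": 0,"fingers": 0},
    {"translation": [0,0,-15],"roll": 0,"fingers": 0},
  ],
)

```text
clock: 24.5
eef_pos: [0.5216, 0.2351, 0.2475]
tool_rot: [0.725, 0.689, 0.001, 0.0]
ft_force: [0.3, 0.7, -0.8]
grip_width: 0.0427
```

```bash
cat >> h.py <<'E'
def lookgrip(P,zt):
    c=bot.camera('wrist');b,uv=grip_pix(c,P)
    m=b[2];ys,xs=np.nonzero(m);rect=cv2.minAreaRect(np.c_[xs,ys].astype(np.float32))
    # fit fin box: top zt, 20 tall
    B=boxpts([-.016,-.007,zt-.02],[.016,.007,zt])
    M=lambda x:B@R.from_euler("z",x[2]).as_matrix().T+[x[0],x[1],0]
    r=fit([c],[maskhull(m)],M,[P[0],P[1],P[3] if len(P)>3 else 0],[.004,.004,.05]);return r,c
E
python3 - <<'E'
from h import *
import h
def grip_pix(c,P,amin=60,save=None):
    uv=proj(c,[P[:3]])[0];b=min(blobs(c,"orange",amin,3),key=lambda b:np.hypot(*(b[0]-uv)));return b,uv
h.grip_pix=grip_pix
st()
r,c=lookgrip([.5168,.239,.083,-.046],.093);print(r)
print(lookgrip([.5168,.239,.083,-.046],.099)[0])
plan(.525,.008,.25,94.7)
E
sed -i 's/uv=proj(c,\[P\])\[0\];b=min(blobs(c,"orange"/uv=proj(c,[P[:3]])[0];b=min(blobs(c,"orange"/' h.py
```

```text
t 24.5 p [0.5216 0.2351 0.2475] yaw 87.13 tilt [ 0.001  0.    -1.   ] F [ 0.3  0.7 -0.8] w 0.0427
(array([ 0.51719175,  0.23942794, -0.04394406]), np.float64(0.10518342170760742))
(array([ 0.51503377,  0.23891584, -0.03222316]), np.float64(0.1218782249742002))
shift cm [-22.62, 1.59, -0.43] roll -7.6 curyaw 87.14
```

Emit:
play_rows(
  motion=[
    {"translation": [-3,0.2,0],"roll": -1,"fingers": 0},
    {"translation": [-6,0.4,0],"roll": -2,"fingers": 0},
    {"translation": [-9,0.6,0],"roll": -3,"fingers": 0},
    {"translation": [-12,0.8,0],"roll": -4,"fingers": 0},
    {"translation": [-15,1,0],"roll": -5,"fingers": 0},
    {"translation": [-18,1.2,0],"roll": -6,"fingers": 0},
    {"translation": [-20.5,1.4,0],"roll": -7,"fingers": 0},
    {"translation": [-22,1.6,0],"roll": -7.6,"fingers": 0},
    {"translation": [-22.6,1.6,0],"roll": -7.6,"fingers": 0},
    {"translation": [-22.6,1.6,0],"roll": -7.6,"fingers": 0},
    {"translation": [-22.6,1.6,0],"roll": -7.6,"fingers": 0},
    {"translation": [-22.6,1.6,0],"roll": -7.6,"fingers": 0},
  ],
)

```text
clock: 25.6
eef_pos: [0.5258, 0.0098, 0.2466]
tool_rot: [0.677, 0.736, -0.0, -0.001]
ft_force: [-0.1, 0.1, 0.4]
grip_width: 0.0425
```

```bash
python3 - <<'E'
from h import *
st()
for z in(.093,.099):
    r,c=lookgrip([.543,.008,.085,.083],z);print(z,r)
x=lookgrip([.543,.008,.085,.083],.095)[0][0]
plan(x[0],x[1],.093,90+np.degrees(.083));st()
E
```

```text
t 25.6 p [0.5258 0.0098 0.2466] yaw 94.82 tilt [-0.001  0.    -1.   ] F [-0.1  0.1  0.4] w 0.0425
0.093 (array([0.54498778, 0.00742763, 0.08761107]), np.float64(0.07620614035087714))
0.099 (array([0.54430483, 0.00745919, 0.09048517]), np.float64(0.11297468354430384))
shift cm [-0.4, 1.94, 15.42] roll 0.1 curyaw 94.86
t 25.75 p [0.526  0.0099 0.2472] yaw 94.86 tilt [-0.  0. -1.] F [0.3 1.  0.4] w 0.0424
```

Emit:
play_rows(
  motion=[
    {"translation": [-0.4,1.0,3],"roll": 0,"fingers": 0},
    {"translation": [-0.4,1.95,6],"roll": 0,"fingers": 0},
    {"translation": [-0.4,1.95,9],"roll": 0,"fingers": 0},
    {"translation": [-0.4,1.95,12],"roll": 0,"fingers": 0},
    {"translation": [-0.4,1.95,14],"roll": 0,"fingers": 0},
    {"translation": [-0.4,1.95,15],"roll": 0,"fingers": 0},
    {"translation": [-0.4,1.95,15.2],"roll": 0,"fingers": 0},
    {"translation": [-0.4,1.95,15.2],"roll": 0,"fingers": 0},
    {"translation": [-0.4,1.95,15.2],"roll": 0,"fingers": 1},
    {"translation": [-0.4,1.95,15.2],"roll": 0,"fingers": 1},
    {"translation": [-0.4,1.95,15.2],"roll": 0,"fingers": 1},
    {"translation": [-0.4,1.95,15.2],"roll": 0,"fingers": 1},
    {"translation": [-0.4,1.95,15.2],"roll": 0,"fingers": 1},
    {"translation": [-0.4,1.95,15.2],"roll": 0,"fingers": 1},
  ],
)

```text
clock: 26.92
eef_pos: [0.547, 0.0088, 0.0973]
tool_rot: [0.676, 0.737, 0.003, -0.0]
ft_force: [-0.5, 7.1, 2.0]
grip_width: 0.012
```

Emit:
play_rows(
  motion=[
    {"translation": [0,0,-0.1],"roll": 0,"fingers": 1},
    {"translation": [0,0.1,-0.2],"roll": 0,"fingers": 1},
    {"translation": [0,0.1,-0.3],"roll": 0,"fingers": 1},
    {"translation": [0,0.1,-0.3],"roll": 0,"fingers": 1},
    {"translation": [0,0.1,-0.3],"roll": 0,"fingers": 1},
  ],
)

```text
clock: 27.33
eef_pos: [0.5477, 0.0089, 0.0988]
tool_rot: [0.676, 0.737, 0.002, -0.001]
ft_force: [3.0, 7.2, -5.6]
grip_width: 0.0121
```

Emit:
play_rows(
  motion=[
    {"translation": [0,0.1,-0.2],"roll": 0,"fingers": 1},
    {"translation": [0,0.1,-0.3],"roll": 0,"fingers": 1},
    {"translation": [0,0.1,-0.3],"roll": 0,"fingers": 1},
    {"translation": [0,0.1,-0.3],"roll": 0,"fingers": 1},
  ],
)

```text
clock: 27.67
eef_pos: [0.5492, 0.0091, 0.1016]
tool_rot: [0.676, 0.737, 0.003, -0.001]
ft_force: [5.7, 6.8, -8.7]
grip_width: 0.0124
```

Emit:
play_rows(
  motion=[
    {"translation": [0,0.1,-0.3],"roll": 0,"fingers": 1},
    {"translation": [0,0.2,-0.6],"roll": 0,"fingers": 1},
    {"translation": [0,0.3,-0.8],"roll": 0,"fingers": 1},
    {"translation": [0,0.3,-0.8],"roll": 0,"fingers": 1},
    {"translation": [0,0.3,-0.8],"roll": 0,"fingers": 1},
  ],
)

```text
clock: 28.08
eef_pos: [0.5537, 0.0095, 0.1095]
tool_rot: [0.676, 0.737, 0.004, 0.0]
ft_force: [8.0, 6.5, -10.9]
grip_width: 0.0124
```

```bash
python3 - <<'E'
from h import *
st();d=bot.camera('side');s=bot.camera('scene')
m=cv2.vconcat([cv2.resize(s["pixels"][165:245,225:295],None,fx=5,fy=5),cv2.resize(d["pixels"][165:225,245:315],None,fx=5,fy=5)])
cv2.imwrite("pics/t1.png",cv2.resize(m[:,:,::-1],None,fx=.85,fy=.85))
E
```

```text
t 28.0833 p [0.5537 0.0095 0.1095] yaw 94.94 tilt [ 0.005  0.005 -1.   ] F [  8.    6.5 -10.9] w 0.0124
```

View pics/t1.png

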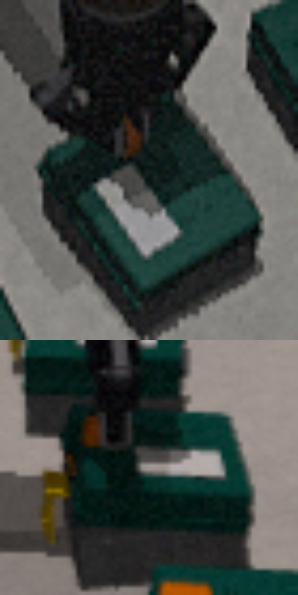

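The side crop shows lid 1's front edge raised above its catch, so it was not latched. Pressing it back down.

Emit:
play_rows(
  motion=[
    {"translation": [0,-0.2,0.5],"roll": 0,"fingers": 1},
    {"translation": [0,-0.4,1.0],"roll": 0,"fingers": 1},
    {"translation": [0,-0.5,1.4],"roll": 0,"fingers": 1},
    {"translation": [0,-0.5,1.7],"roll": 0,"fingers": 1},
    {"translation": [0,-0.6,2.0],"roll": 0,"fingers": 1},
    {"translation": [0,-0.6,2.0],"roll": 0,"fingers": 1},
  ],
)

```text
clock: 28.68
eef_pos: [0.5439, 0.0086, 0.0926]
tool_rot: [0.676, 0.737, 0.002, -0.001]
ft_force: [-9.7, 6.1, 13.3]
grip_width: 0.0126
```

Emit:
play_rows(
  motion=[
    {"translation": [0,0,0.1],"roll": 0,"fingers": 1},
    {"translation": [0,0,0.2],"roll": 0,"fingers": 1},
    {"translation": [0,0,0.3],"roll": 0,"fingers": 1},
    {"translation": [0,0,0.3],"roll": 0,"fingers": 1},
  ],
)

```text
clock: 29.02
eef_pos: [0.5438, 0.0085, 0.0923]
tool_rot: [0.676, 0.737, 0.002, -0.001]
ft_force: [-16.6, 5.6, 29.8]
grip_width: 0.0121
```

Emit:
play_rows(
  motion=[
    {"translation": [0,0,-0.3],"roll": 0,"fingers": 1},
    {"translation": [0,0.1,-0.6],"roll": 0,"fingers": 1},
    {"translation": [0,0.2,-0.9],"roll": 0,"fingers": 1},
    {"translation": [0,0.2,-1.0],"roll": 0,"fingers": 1},
    {"translation": [0,0.2,-1.0],"roll": 0,"fingers": 1},
    {"translation": [0,0.2,-1.0],"roll": 0,"fingers": 1},
  ],
)

```text
clock: 29.52
eef_pos: [0.5442, 0.0086, 0.0936]
tool_rot: [0.676, 0.737, -0.001, -0.004]
ft_force: [-0.2, 5.9, -16.3]
grip_width: 0.0122
```

Lid 1 is latched: 16 N tug with about 1 mm of give. Next is lid 2.

Emit:
play_rows(
  motion=[
    {"translation": [0,0,0.3],"roll": 0,"fingers": 1},
    {"translation": [0,0,0.3],"roll": 0,"fingers": 0},
    {"translation": [0,0,0.3],"roll": 0,"fingers": 0},
    {"translation": [0,0,0.3],"roll": 0,"fingers": 0},
    {"translation": [0,0,0],"roll": 0,"fingers": 0},
    {"translation": [0,0,-3],"roll": 0,"fingers": 0},
    {"translation": [0,0,-6],"roll": 0,"fingers": 0},
    {"translation": [0,0,-9],"roll": 0,"fingers": 0},
    {"translation": [-3,0.3,-12],"roll": 2,"fingers": 0},
    {"translation": [-6,0.5,-15],"roll": 4,"fingers": 0},
    {"translation": [-9,0.8,-15],"roll": 6,"fingers": 0},
    {"translation": [-12,1,-15],"roll": 8,"fingers": 0},
    {"translation": [-15,1.5,-15],"roll": 8,"fingers": 0},
    {"translation": [-16.8,1.5,-15],"roll": 8,"fingers": 0},
    {"translation": [-16.8,1.5,-15],"roll": 8,"fingers": 0},
    {"translation": [-16.8,1.5,-15],"roll": 8,"fingers": 0},
    {"translation": [-16.8,1.5,-15],"roll": 8,"fingers": 0},
  ],
)

```text
clock: 30.93
eef_pos: [0.5756, -0.1594, 0.2467]
tool_rot: [0.727, 0.687, 0.0, 0.0]
ft_force: [-0.2, 0.5, 0.1]
grip_width: 0.0428
```

```bash
python3 - <<'E'
from h import *
st()
for z in(.093,.099):
    r,c=lookgrip([.593,-.159,.085,-.055],z);print(z,r)
    plan(r[0][0],r[0][1],.095,90-3.2)
st()
E
```

```text
t 30.9333 p [ 0.5756 -0.1594  0.2467] yaw 86.75 tilt [ 0.  0. -1.] F [-0.2  0.5  0.1] w 0.0428
0.093 (array([ 0.59568545, -0.1600342 , -0.06734827]), np.float64(0.07183876909741038))
shift cm [-0.0, 2.0, 15.17] roll 0.0 curyaw 86.8
0.099 (array([ 0.59402136, -0.15942983, -0.03873179]), np.float64(0.10868652958455727))
shift cm [0.02, 1.83, 15.17] roll 0.0 curyaw 86.83
t 31.0333 p [ 0.5757 -0.1587  0.2467] yaw 86.83 tilt [ 0.  0. -1.] F [-0.7  0.9  0.2] w 0.0424
```

Emit:
play_rows(
  motion=[
    {"translation": [0.1,1.0,3],"roll": 0,"fingers": 0},
    {"translation": [0.1,1.9,6],"roll": 0,"fingers": 0},
    {"translation": [0.1,1.9,9],"roll": 0,"fingers": 0},
    {"translation": [0.1,1.9,12],"roll": 0,"fingers": 0},
    {"translation": [0.1,1.9,14],"roll": 0,"fingers": 0},
    {"translation": [0.1,1.9,15],"roll": 0,"fingers": 0},
    {"translation": [0.1,1.9,15.2],"roll": 0,"fingers": 0},
    {"translation": [0.1,1.9,15.2],"roll": 0,"fingers": 0},
    {"translation": [0.1,1.9,15.2],"roll": 0,"fingers": 1},
    {"translation": [0.1,1.9,15.2],"roll": 0,"fingers": 1},
    {"translation": [0.1,1.9,15.2],"roll": 0,"fingers": 1},
    {"translation": [0.1,1.9,15.2],"roll": 0,"fingers": 1},
    {"translation": [0.1,1.9,15.2],"roll": 0,"fingers": 1},
    {"translation": [0.1,1.9,15.2],"roll": 0,"fingers": 1},
  ],
)

```text
clock: 32.2
eef_pos: [0.5959, -0.1588, 0.0961]
tool_rot: [0.726, 0.687, 0.002, 0.001]
ft_force: [-0.6, 4.9, 5.1]
grip_width: 0.0125
```

Emit:
play_rows(
  motion=[
    {"translation": [0,0,-0.1],"roll": 0,"fingers": 1},
    {"translation": [0,0.1,-0.2],"roll": 0,"fingers": 1},
    {"translation": [0,0.1,-0.3],"roll": 0,"fingers": 1},
    {"translation": [0,0.1,-0.4],"roll": 0,"fingers": 1},
    {"translation": [0,0.1,-0.4],"roll": 0,"fingers": 1},
    {"translation": [0,0.1,-0.4],"roll": 0,"fingers": 1},
  ],
)

```text
clock: 32.7
eef_pos: [0.5966, -0.1588, 0.0976]
tool_rot: [0.726, 0.687, 0.001, -0.0]
ft_force: [4.2, 5.0, -5.0]
grip_width: 0.0118
```

Emit:
play_rows(
  motion=[
    {"translation": [0,0.1,-0.3],"roll": 0,"fingers": 1},
    {"translation": [0,0.2,-0.6],"roll": 0,"fingers": 1},
    {"translation": [0,0.2,-0.6],"roll": 0,"fingers": 1},
    {"translation": [0,0.2,-0.6],"roll": 0,"fingers": 1},
    {"translation": [0,0.2,-0.6],"roll": 0,"fingers": 1},
  ],
)

```text
clock: 33.12
eef_pos: [0.5993, -0.1589, 0.1028]
tool_rot: [0.726, 0.687, 0.001, 0.0]
ft_force: [8.0, 3.8, -9.3]
grip_width: 0.0123
```

Lid 2 also lifts (6.7 mm). Pressing it down.

Emit:
play_rows(
  motion=[
    {"translation": [0,-0.2,0.5],"roll": 0,"fingers": 1},
    {"translation": [0,-0.3,1.0],"roll": 0,"fingers": 1},
    {"translation": [0,-0.4,1.3],"roll": 0,"fingers": 1},
    {"translation": [0,-0.4,1.6],"roll": 0,"fingers": 1},
    {"translation": [0,-0.4,1.8],"roll": 0,"fingers": 1},
    {"translation": [0,-0.4,1.8],"roll": 0,"fingers": 1},
  ],
)

```text
clock: 33.62
eef_pos: [0.5933, -0.1587, 0.0914]
tool_rot: [0.727, 0.687, 0.001, 0.0]
ft_force: [-12.4, 7.4, 24.5]
grip_width: 0.0121
```

Emit:
play_rows(
  motion=[
    {"translation": [0,0,0.1],"roll": 0,"fingers": 1},
    {"translation": [0,0,0.2],"roll": 0,"fingers": 1},
    {"translation": [0,0,0.2],"roll": 0,"fingers": 1},
    {"translation": [0,0,0.2],"roll": 0,"fingers": 1},
  ],
)

```text
clock: 33.95
eef_pos: [0.5932, -0.1587, 0.0912]
tool_rot: [0.727, 0.687, 0.001, 0.001]
ft_force: [-14.2, 8.3, 32.7]
grip_width: 0.0124
```

Check tug.

Emit:
play_rows(
  motion=[
    {"translation": [0,0,-0.3],"roll": 0,"fingers": 1},
    {"translation": [0,0.1,-0.6],"roll": 0,"fingers": 1},
    {"translation": [0,0.2,-0.9],"roll": 0,"fingers": 1},
    {"translation": [0,0.2,-1.0],"roll": 0,"fingers": 1},
    {"translation": [0,0.2,-1.0],"roll": 0,"fingers": 1},
    {"translation": [0,0.2,-1.0],"roll": 0,"fingers": 1},
  ],
)

```text
clock: 34.45
eef_pos: [0.5936, -0.1586, 0.0925]
tool_rot: [0.727, 0.687, -0.001, -0.003]
ft_force: [-3.7, 6.0, -3.7]
grip_width: 0.0125
```

Emit:
play_rows(
  motion=[
    {"translation": [0,0,-0.1],"roll": 0,"fingers": 1},
    {"translation": [0,0,-0.3],"roll": 0,"fingers": 1},
    {"translation": [0,0,-0.3],"roll": 0,"fingers": 1},
    {"translation": [0,0,-0.3],"roll": 0,"fingers": 1},
  ],
)

```text
clock: 34.78
eef_pos: [0.5936, -0.1586, 0.0927]
tool_rot: [0.727, 0.687, -0.001, -0.003]
ft_force: [1.8, 4.6, -22.7]
grip_width: 0.0123
```

Lid 2 is latched (23 N tug, no lift). On to lid 3.

Emit:
play_rows(
  motion=[
    {"translation": [0,0,0.4],"roll": 0,"fingers": 1},
    {"translation": [0,0,0.4],"roll": 0,"fingers": 0},
    {"translation": [0,0,0.4],"roll": 0,"fingers": 0},
    {"translation": [0,0,0.4],"roll": 0,"fingers": 0},
    {"translation": [0,0,0],"roll": 0,"fingers": 0},
    {"translation": [0,0,-3],"roll": 0,"fingers": 0},
    {"translation": [0,0,-6],"roll": 0,"fingers": 0},
    {"translation": [0,0,-9],"roll": 0,"fingers": 0},
    {"translation": [-3,-0.5,-12],"roll": -2,"fingers": 0},
    {"translation": [-6,-1,-15],"roll": -4,"fingers": 0},
    {"translation": [-9,-1.6,-15],"roll": -6,"fingers": 0},
    {"translation": [-12,-2.2,-15],"roll": -8,"fingers": 0},
    {"translation": [-15,-2.8,-15],"roll": -9.6,"fingers": 0},
    {"translation": [-17.7,-3.2,-15],"roll": -9.6,"fingers": 0},
    {"translation": [-17.7,-3.2,-15],"roll": -9.6,"fingers": 0},
    {"translation": [-17.7,-3.2,-15],"roll": -9.6,"fingers": 0},
    {"translation": [-17.7,-3.2,-15],"roll": -9.6,"fingers": 0},
  ],
)

```text
clock: 36.2
eef_pos: [0.5538, -0.3349, 0.248]
tool_rot: [0.667, 0.745, 0.0, 0.001]
ft_force: [0.6, -0.0, 1.0]
grip_width: 0.0429
```

```bash
python3 - <<'E'
from h import *
st()
for z in(.093,.099):
    r,c=lookgrip([.57,-.334,.085,.11],z);print(z,r)
    plan(r[0][0],r[0][1]+.001,.095,96.4)
E
```

```text
t 36.2 p [ 0.5538 -0.3349  0.248 ] yaw 96.32 tilt [ 0.001 -0.001 -1.   ] F [ 0.6 -0.   1. ] w 0.0429
0.093 (array([ 0.5728011 , -0.33500126,  0.14475924]), np.float64(0.08519736842105263))
shift cm [-0.18, 1.85, 15.3] roll -0.0 curyaw 96.39
0.099 (array([ 0.56980278, -0.3353419 ,  0.12526685]), np.float64(0.14270624273793175))
shift cm [-0.22, 1.54, 15.29] roll 0.0 curyaw 96.43
```

Emit:
play_rows(
  motion=[
    {"translation": [-0.2,1.0,3],"roll": -0.5,"fingers": 0},
    {"translation": [-0.2,1.8,6],"roll": -0.5,"fingers": 0},
    {"translation": [-0.2,1.8,9],"roll": -0.5,"fingers": 0},
    {"translation": [-0.2,1.8,12],"roll": -0.5,"fingers": 0},
    {"translation": [-0.2,1.8,14],"roll": -0.5,"fingers": 0},
    {"translation": [-0.2,1.8,15],"roll": -0.5,"fingers": 0},
    {"translation": [-0.2,1.8,15.2],"roll": -0.5,"fingers": 0},
    {"translation": [-0.2,1.8,15.2],"roll": -0.5,"fingers": 0},
    {"translation": [-0.2,1.8,15.2],"roll": -0.5,"fingers": 1},
    {"translation": [-0.2,1.8,15.2],"roll": -0.5,"fingers": 1},
    {"translation": [-0.2,1.8,15.2],"roll": -0.5,"fingers": 1},
    {"translation": [-0.2,1.8,15.2],"roll": -0.5,"fingers": 1},
    {"translation": [-0.2,1.8,15.2],"roll": -0.5,"fingers": 1},
    {"translation": [-0.2,1.8,15.2],"roll": -0.5,"fingers": 1},
  ],
)

```text
clock: 37.47
eef_pos: [0.5727, -0.3339, 0.0971]
tool_rot: [0.663, 0.748, 0.001, 0.001]
ft_force: [-1.5, 4.4, 4.5]
grip_width: 0.0126
```

Emit:
play_rows(
  motion=[
    {"translation": [0,0,-0.1],"roll": 0,"fingers": 1},
    {"translation": [0,0.1,-0.2],"roll": 0,"fingers": 1},
    {"translation": [0,0.1,-0.3],"roll": 0,"fingers": 1},
    {"translation": [0,0.1,-0.4],"roll": 0,"fingers": 1},
    {"translation": [0,0.1,-0.4],"roll": 0,"fingers": 1},
    {"translation": [0,0.1,-0.4],"roll": 0,"fingers": 1},
  ],
)

```text
clock: 37.97
eef_pos: [0.5732, -0.3339, 0.0984]
tool_rot: [0.663, 0.748, 0.001, -0.0]
ft_force: [2.7, 4.4, -3.0]
grip_width: 0.0122
```

Emit:
play_rows(
  motion=[
    {"translation": [0,0.1,-0.3],"roll": 0,"fingers": 1},
    {"translation": [0,0.2,-0.6],"roll": 0,"fingers": 1},
    {"translation": [0,0.2,-0.6],"roll": 0,"fingers": 1},
    {"translation": [0,0.2,-0.6],"roll": 0,"fingers": 1},
    {"translation": [0,0.2,-0.6],"roll": 0,"fingers": 1},
  ],
)

```text
clock: 38.38
eef_pos: [0.5757, -0.3335, 0.1031]
tool_rot: [0.663, 0.748, 0.001, -0.001]
ft_force: [5.9, 3.2, -8.9]
grip_width: 0.0121
```

Lid 3 lifts too. Pressing it down, then tugging again.

Emit:
play_rows(
  motion=[
    {"translation": [0,-0.2,0.5],"roll": 0,"fingers": 1},
    {"translation": [0,-0.3,1.0],"roll": 0,"fingers": 1},
    {"translation": [0,-0.4,1.3],"roll": 0,"fingers": 1},
    {"translation": [0,-0.4,1.6],"roll": 0,"fingers": 1},
    {"translation": [0,-0.4,1.8],"roll": 0,"fingers": 1},
    {"translation": [0,-0.4,2.0],"roll": 0,"fingers": 1},
    {"translation": [0,-0.4,2.0],"roll": 0,"fingers": 1},
  ],
)

```text
clock: 38.97
eef_pos: [0.57, -0.3344, 0.0923]
tool_rot: [0.664, 0.748, 0.0, 0.001]
ft_force: [-13.2, 10.8, 30.6]
grip_width: 0.012
```

Emit:
play_rows(
  motion=[
    {"translation": [0,0,-0.3],"roll": 0,"fingers": 1},
    {"translation": [0,0.1,-0.6],"roll": 0,"fingers": 1},
    {"translation": [0,0.2,-0.9],"roll": 0,"fingers": 1},
    {"translation": [0,0.2,-1.2],"roll": 0,"fingers": 1},
    {"translation": [0,0.2,-1.2],"roll": 0,"fingers": 1},
    {"translation": [0,0.2,-1.2],"roll": 0,"fingers": 1},
  ],
)

```text
clock: 39.47
eef_pos: [0.5705, -0.3341, 0.0938]
tool_rot: [0.664, 0.748, -0.001, -0.003]
ft_force: [-2.4, 0.8, -17.2]
grip_width: 0.0122
```

Lid 3 is latched. Releasing, retreating and doing a final check.

Emit:
play_rows(
  motion=[
    {"translation": [0,0,0.3],"roll": 0,"fingers": 1},
    {"translation": [0,0,0.3],"roll": 0,"fingers": 0},
    {"translation": [0,0,0.3],"roll": 0,"fingers": 0},
    {"translation": [0,0,0.3],"roll": 0,"fingers": 0},
    {"translation": [0,0,0],"roll": 0,"fingers": 0},
    {"translation": [0,0,-3],"roll": 0,"fingers": 0},
    {"translation": [0,0,-6],"roll": 0,"fingers": 0},
    {"translation": [0,0,-9],"roll": 0,"fingers": 0},
    {"translation": [0,-2,-12],"roll": 0,"fingers": 0},
    {"translation": [0,-5,-15],"roll": 0,"fingers": 0},
    {"translation": [0,-8,-17],"roll": 0,"fingers": 0},
    {"translation": [0,-11,-17],"roll": 0,"fingers": 0},
    {"translation": [0,-14,-17],"roll": 0,"fingers": 0},
    {"translation": [0,-17,-17],"roll": 0,"fingers": 0},
    {"translation": [0,-17,-17],"roll": 0,"fingers": 0},
    {"translation": [0,-17,-17],"roll": 0,"fingers": 0},
  ],
)

```text
clock: 40.8
eef_pos: [0.4034, -0.3557, 0.2693]
tool_rot: [0.664, 0.747, 0.0, 0.002]
ft_force: [0.4, 0.6, 0.9]
grip_width: 0.0428
```

```bash
python3 - <<'E'
from h import *
import pickle
st();C0=pickle.load(open("c0.pkl","rb"))
S={n:bot.camera(n) for n in("scene","side")};cs=[S["scene"],S["side"]]
ex={0:(.5172,.2394),1:(.545,.0074),2:(.5957,-.16),3:(.572,-.335)}
for k,(x,y) in ex.items():
    uv=[]
    for n in S:
        p=proj(S[n],[[x,y,.083]])[0];b=min(blobs(S[n],"orange",15),key=lambda b:np.hypot(*(b[0]-p)));uv.append(b[0])
    print(k,tri(cs,uv).round(4))
m=cv2.vconcat([cv2.resize(S["scene"]["pixels"][90:310,60:400],None,fx=1.3,fy=1.3),cv2.resize(S["side"]["pixels"][110:345,190:400],(442,300))])
cv2.imwrite("pics/fin.png",m[:,:,::-1])
E
```

```text
t 40.8 p [ 0.4034 -0.3557  0.2693] yaw 96.73 tilt [ 0.003 -0.003 -1.   ] F [0.4 0.6 0.9] w 0.0428
0 [0.5156 0.2423 0.0864]
1 [0.5414 0.0085 0.0882]
2 [ 0.5911 -0.1582  0.0875]
3 [ 0.5687 -0.3347  0.089 ]
```

View pics/fin.png

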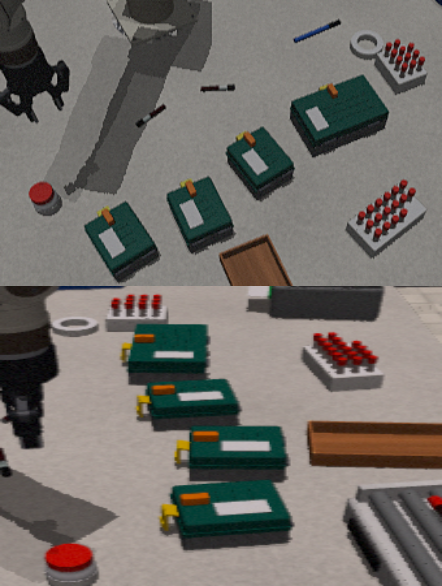

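All four lids look flat in the final picture. The small grips' orange centroids dropped about 7 mm from the start (0.0956 to about 0.088), which fits latched lids. The rack and jar are untouched. Handing in.

```bash
python3 -c "
from workcell import bot
print(bot.job_done())"
```

```text
the job is handed in; nothing more can be done
None
```

The job is handed in. Both cassettes are seated, the wide case is shut and snapped, and all four lids are latched. It took about 41 s of the 210 s allowed.

- **Cassettes:** only two were on the bench. They are in the left and right pockets of the wide case, and the overlay showed both lying in place with the middle pocket empty.
- **Wide lid:** I pushed it closed from behind and pressed it to a dead stop. It held when tugged. That tug reached about 46 N, well above the 5–15 N advised, but the lid moved less than 1 mm as the pull rose from 31 N.
- **Small lids, left to right:** all three lifted when first tugged, so I pressed each one down (about 30 N). A second tug of 16–23 N then moved each only about 1.5 mm.
- **Final check:** the cameras showed all four lids down, with the small lids' grips about 7 mm lower than at the start. The rack and jar looked untouched, and the arm was clear of everything.

No check disagreed with another. The order was cassettes, wide lid, then the four tug checks from left to right.

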